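# Unlock the bean gate and pin it open

### The arm

A 6-joint arm with a two-finger parallel gripper is mounted at the origin on the work surface. World frame = base frame: x ahead of the robot, y to its left, z up, the work surface at z = 0. Lengths are in mm, angles in rad, forces in N, time in s.
With the tool pointing down it reaches from about 250 to 725 mm from the base axis. Payload 4 kg.
Tool frame: the origin (TCP) lies at the very end of the fingers, on their centre line; the grasp point (between the pads) lies 19 mm behind it (bot.tcp_to_grasp is the distance from the TCP to the grasp point, in mm); z points along the fingers, x is the direction in which the jaws open and shut, and the axes are right-handed (so a half turn about z gives the same grasp; the last joint's range is limited). The gripper opens to 85 mm and grips with 20 to 120 N. Pads are 22 mm wide; open, the fingers measure 114 mm over their backs; the gripper's body (76 mm by 85 mm) begins 54 mm behind the grasp point. The pads swing forward as they close: fully open they stand 13 mm farther back than shut.
Start: joints at [1.182, 0.241, 0.005, 1.335, 0, 1.571], TCP at [189.537, 462.682, 192.206] pointing down, gripper open.
Joint ranges: [-2.72, 2.72], [-1.05, 1.87], [-1.09, 1.28], [-1.99, 2.15], [-1.42, 1.44], [-3.14, 3.14]. Speed limits (rad/s): [2.79, 2.79, 3.14, 3.14, 3.14, 3.14].

### API

Orientations are given as a rotation vector (axis times angle).
In Python, from rig import monitor, imaging, bot gives the robot as it stands.
- The arm moves only by the tool drive_tool, never from a script. Its argument "targets" is a list that holds one entry, the list of rows, each a list of 6 numbers: the shift along the tool's x, y, z normalised to -1 to 1, where 1 is 0.04 m, then the turn, a rotation vector about the tool's x, y, z normalised to -1 to 1, where 1 is 360 degrees. A call has 1 to 8 rows; each row shifts and turns the pose as measured when the row begins, along the tool's axes as they then stand; what a row does not reach is not made up. A row lasts 1/8 s, in which the tool goes at most 62.5 mm and 10.7 degrees, less where a joint would pass 70% of its speed; a pose out of reach is approached as far as the arm can. A call with a number of a shift or a turn outside -1 to 1 is refused whole. A call with a gripper value outside its range is refused whole. "hand" is the opening, from 0 (shut) to 1 (fully open), set as the call begins (left out, the last holds). The fingers move at their own pace and stop on an object; the grip force is fixed at half the most. Time passes only in rows, so rows that do not move let the fingers close. It gives the time, the measured TCP pose, the force and the opening at its end, in the units of the state.
- monitor.read_state(): the state, without advancing time (a new reading comes with each control period).
- imaging.snapshot(name): name is "scene" or "top" or "wrist"; returns the picture (384x512x3 uint8, red, green, blue); there is no depth.
- imaging.camera_params(name): a dict with "fovy" (degrees; the focal length in pixels is half the picture's height over the tangent of half this angle, whatever the lens; pixels are square), "cx", "cy" (the principal point, pixels), "eye" and "orientation" of the camera in the world; the wrist camera has in their place "T_tool_cam" (4x4, takes a point from camera to tool coordinates, whose origin is the TCP and whose axes are the tool frame's). Camera axes: x right, y up, looking along -z (the intrinsics and any distortion apply to the point x, -y, -z); pixel columns grow to the right and rows downward; lengths in mm; the calibration is good to about 2 mm. The wrist camera is an equidistant fisheye: a pixel r from the principal point sees the ray r / f radians off the axis. A picture is of the moment at which its call begins: read the wrist's pose just before it. camera_params takes no time and is no camera call.
- bot.sign_off(): hands the job in, once; it reports no verdict.
The state is a dict: "clock": time; "q": joint angles; "qvel": joint speeds; "effort": joint torques, N m; "tool_pos": TCP position; "ee_rot": TCP orientation; "contact_force": force on the tool from outside, world axes, zero at the start; "wrist_torque": the same for the moment, N m; "grip_width": finger opening in mm.
Only numpy, scipy, OpenCV 4.12 (cv2) and the standard library are available. Lean on these libraries where they do the work, as an engineer would, in place of code of your own. Each camera call takes 0.05 s, during which the arm holds its last target.

### The job

Open the bean dispenser for service: draw its lock bolt fully back, slide the freed gate fully open, and then push the steel keeper pin right up to its handle through the bracket's eye and the gate's eye, so that the gate stays open. The pin lies under the cup riser beside a flat scraper, with only its shank sticking out, so it cannot be taken by the handle at first. Leave the scraper, cups, jug, tamper, portafilter and glass where they are, and let go of everything.

Things in the scene. Friction and masses are not known exactly. Their poses are not given: they have to be found in the camera images.
- dispenser: bean dispenser fixed to the counter. Origin: underside, on the middle line of its grey bed; z up, x away from the bolt's side, y towards the hopper. In mm in this frame: bed x -55..55, y -160..200, 30 high; the gate plate slides on it, top at z 36; guide rails at x -48..-38 and 38..48, top at z 40.
- hopper (a point): centre of the clear hopper's lid top, at (0, 135, 236) in the dispenser frame; hopper radius 61 at most, standing on a black collar (x -55..55, y 80..200, z 42..72). Fixed, an obstacle.
- bolt_strap (a point): top of the fixed strap over the bolt, at (-75, 22, 60) in the dispenser frame: strap 10 along x, 50 along y. It stands on the bolt shelf, x -124..-54, y -3..47, 40 high.
- bracket_eye (a point): centre of the round eye (20 across) in the fixed bracket, on the bracket's outer face (dispenser frame (-52, -110, 60)); axes as the dispenser's. The pin goes in here along the dispenser's +x. The bracket is an upright plate, x -52..-44, y -130..-90, top at z 96.
- lock (a joint): draw of the lock bolt, m: 0 fully engaged, 0.040 fully back; it moves along the dispenser's -x, stays where it is left, about 3 N friction. Starts between 0 and 0.006. While it is under about 0.025 its tip stands in front of the gate's catch and the gate cannot open.
- lock_tab (a point): point on the bolt's upright dark tab, 18 under its top: the tab is 12 thick along the dispenser's x, 30 wide along y and spans z 43..98 (dispenser frame); with lock at 0 the point is at (-110, 22, 80). Moves with the bolt. Axes as the dispenser's.
- gate (a joint): opening of the gate, m: 0 shut, 0.090 fully open against its stop; it moves along the dispenser's -y, stays where it is left, about 4 N friction. Starts at 0.
- gate_lug (a point): point in the gate's upright steel lug, 16 under its top: the lug is 10 thick along the dispenser's x, 40 wide along y and spans z 36..96; with gate at 0 the point is at (0, -20, 80) in the dispenser frame. Moves with the gate. Axes as the dispenser's.
- gate_eye (a point): centre of the round eye (20 across) through the lug along x, 20 below gate_lug. Only with the gate fully open is it in line with the bracket's eye; its near face is then 39 behind the bracket's inner face.
- pin: keeper pin, 155 long, about 0.13 kg: round steel shank 12 thick, 95 long, round tip; wooden flat-sided handle 60 long. Origin: on the underside where shank meets handle; x along the shank to the tip, z up. Shank axis 6 above the underside, which lies flat on the counter. Centre of mass about 25 from the origin towards the tip. At first 70 of the shank sticks out of the riser's front, the rest is under its board.
- pin_tip (a point): the end of the shank, on its axis: (95, 0, 6) in the pin's frame, axes as the pin's.
- pin_handle (a point): in the handle's middle, 22 above its underside: (-30, 0, 22) in the pin's frame, axes as the pin's. The handle spans x -60..0, y -8..8, z 0..34 in the pin's frame (16 wide, 34 high).
- riser: wooden cup riser fixed to the counter: board 160 deep (its x) by 270 wide (its y), underside 54 and top 66 above the counter, on side panels 10 thick at y -130 and 130, open in front and behind. Origin: on the counter under its middle; its open front looks along its -x. The pin and the scraper lie under it, one at y about -60, the other at about 60, shank and blade pointing out of the front.
- scraper: steel cleaning scraper under the riser beside the pin: flat blade 34 wide x 5 thick x 100 long, wooden handle 60 x 22 x 20 hidden under the board; origin on its underside where blade meets handle, x axis towards the blade end. A bystander.
- cup_a: white cup standing on the riser, 72 across, 65 high; origin at the centre of its foot. A bystander.
- cup_b: the other white cup on the riser, same size; origin at the centre of its foot. A bystander.
- jug: steel milk jug, 80 across, 95 high, with a side handle reaching 66 from its axis; origin at the centre of its foot. A bystander.
- tamper: tamper standing on its disc, 58 across, 88 high; origin at the centre of its foot. A bystander.
- portafilter: portafilter lying level, bowl 70 across and 38 high, handle reaching 158 from the bowl's axis; origin at the centre of the bowl's foot, handle along its -x. A bystander.
- tumbler: drinking glass, 72 across, 95 high; origin at the centre of its foot. A bystander.

How it is judged:
By the outcome, as a careful person would: the job done as asked, in the order asked, and still so for the second after the job is handed in, with the robot touching nothing.
It also fails if it takes over 72 s, if anything falls off the work surface, if the arm or the gripper's body presses on something with over 40 N, if the wrist force passes 120 N, or if a joint passes its speed limit or range.

## Working session

There is one attempt and no reset: what is moved stays moved. The work goes in short steps, Python scripts to look and compute and a tool call to move; the robot and the scene stay as the last step left them, time stands still between calls to the robot, and variables do not carry over. Pictures are saved under pics/ and viewed, and the job is handed in when it is done.

Besides the shell and the picture viewer there is one more tool, called as name(argument=value, ...) on one line, values as JSON. drive_tool: Moves the arm, as the interface text tells. Scaled input: -1 to 1 covers 0.04 m each way for a shift and 360 degrees each way for a turn. Its arguments: {"type":"object","properties":{"targets":{"type":"array"},"hand":{"type":"number"}},"required":["targets"]}

```bash
ls; mkdir -p pics
python3 - <<'E'
from rig import monitor, imaging, bot
import cv2
print(monitor.read_state())
for n in ("scene","top","wrist"):
    print(n,imaging.camera_params(n))
for n in ("scene","top"):
    im=imaging.snapshot(n)
    cv2.imwrite(f"pics/{n}0.png",cv2.resize(im[:,:,::-1],(800,600),interpolation=cv2.INTER_CUBIC))
E
```

```text
pics
{'clock': 0.0, 'q': array([ 1.18199685e+00,  2.41400954e-01,  3.70305909e-03,  1.33519064e+00,
       -2.26273216e-05,  1.57077126e+00]), 'qvel': array([ 3.97674901e-04, -9.57608343e-04,  2.38651173e-04,  6.48130958e-05,
       -1.86041439e-06,  1.52191958e-03]), 'effort': array([-4.18655770e-05, -3.72315466e+01,  2.52409798e+01,  1.72022008e-02,
       -2.53272168e-05, -8.38358343e-07]), 'tool_pos': array([189.27285742, 462.01256692, 191.31096753]), 'ee_rot': array([ 2.60772419,  1.74983725, -0.0027082 ]), 'contact_force': array([ 0.28849891,  0.71062836, -0.45953684]), 'wrist_torque': array([ 0.05243934, -0.00637839, -0.04600639]), 'grip_width': 85.6410079638579}
scene {'fovy': 56.860892953250364, 'cx': 256.14989698201316, 'cy': 190.89047937452216, 'eye': array([1144.48372479, -682.2032591 ,  750.43373356]), 'orientation': array([0.93502392, 0.34519458, 0.62857776])}
top {'fovy': 42.60189028938891, 'cx': 256.1313123647144, 'cy': 184.85347077677633, 'eye': array([ 283.56275077,   -6.34205364, 1439.30502342]), 'orientation': array([ 0.1452575 , -0.15395561, -1.56707759])}
wrist {'fovy': 65.70646984690485, 'cx': 252.7955730121066, 'cy': 195.99054788104246, 'T_tool_cam': array([[ 9.99999607e-01, -4.05785340e-04, -7.87620390e-04,
        -6.81385696e-01],
       [-6.04877146e-04, -9.62230607e-01, -2.72234997e-01,
        -6.80915091e+01],
       [-6.47403475e-04,  2.72235367e-01, -9.62230474e-01,
        -1.81861552e+02],
       [ 0.00000000e+00,  0.00000000e+00,  0.00000000e+00,
         1.00000000e+00]])}
```

View pics/scene0.png

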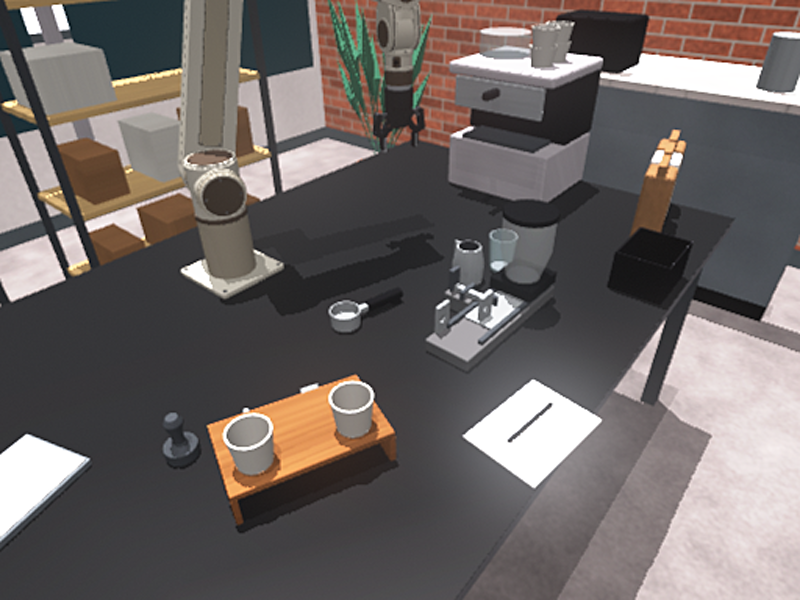

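View pics/top0.png

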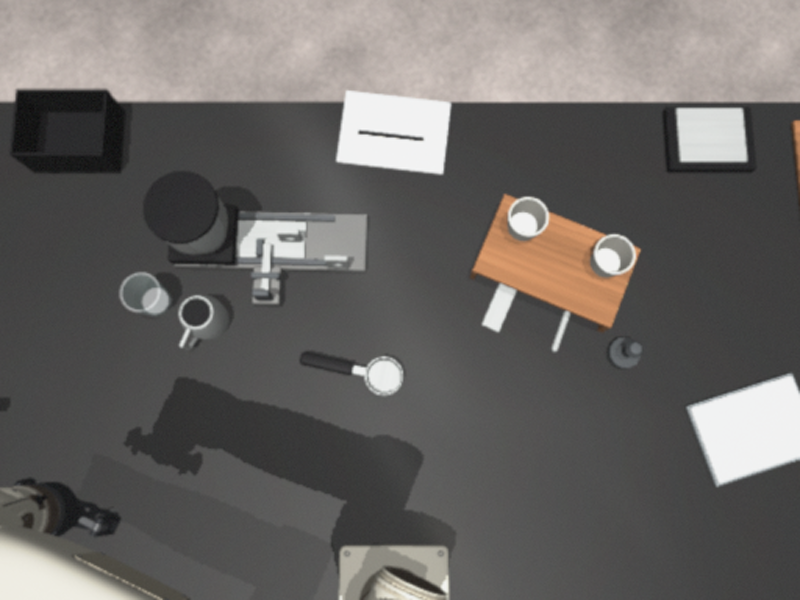

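The top view shows the dispenser at upper left with the hopper at (185,210). Its bolt shelf is near (265,285), and the bracket is at about (338,260). The riser is at (555,260). The pin shank runs about (567,313)→(556,350), and the scraper blade is at (498,308). I'll take crops for accurate pixels.

Run:
```python
from rig import monitor, imaging, bot
import cv2,numpy as np
im=imaging.snapshot("top"); cv2.imwrite("pics/top_raw.png",im[:,:,::-1])
def crop(im,x0,y0,x1,y1,s,n):
    c=im[y0:y1,x0:x1,::-1]; c=cv2.convertScaleAbs(c,alpha=1.5,beta=10)
    c=cv2.resize(c,None,fx=s,fy=s,interpolation=cv2.INTER_CUBIC)
    for x in range((x0+9)//10*10,x1,10):
        cv2.putText(c,str(x),(int((x-x0+.5)*s)-8,8),0,0.3,(0,255,255),1); cv2.line(c,(int((x-x0+.5)*s),10),(int((x-x0+.5)*s),16),(0,255,255),1)
    for y in range((y0+9)//10*10,y1,10):
        cv2.putText(c,str(y),(0,int((y-y0+.5)*s)),0,0.3,(0,255,255),1); cv2.line(c,(18,int((y-y0+.5)*s)),(24,int((y-y0+.5)*s)),(0,255,255),1)
    cv2.imwrite(n,c)
crop(im,100,125,245,205,5.5,"pics/c_disp.png")
crop(im,295,120,420,245,4.8,"pics/c_ris.png")
sc=imaging.snapshot("scene"); cv2.imwrite("pics/scene_raw.png",sc[:,:,::-1])
crop(sc,265,125,365,240,5.2,"pics/c_sdisp.png")
```

```text
(no output)
```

View pics/c_disp.png

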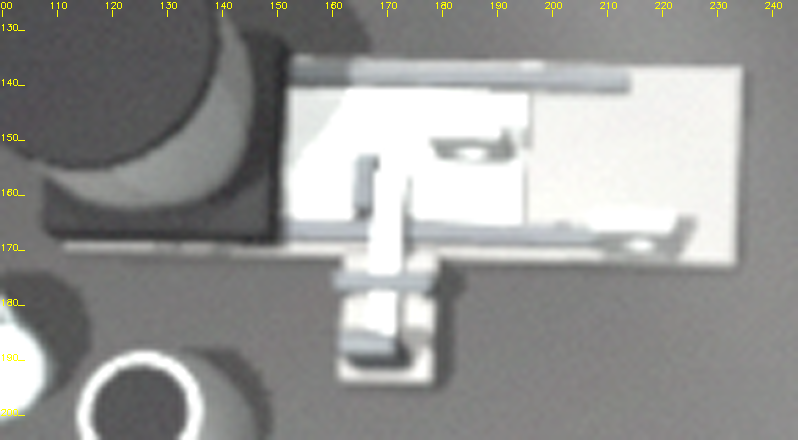

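View pics/c_ris.png

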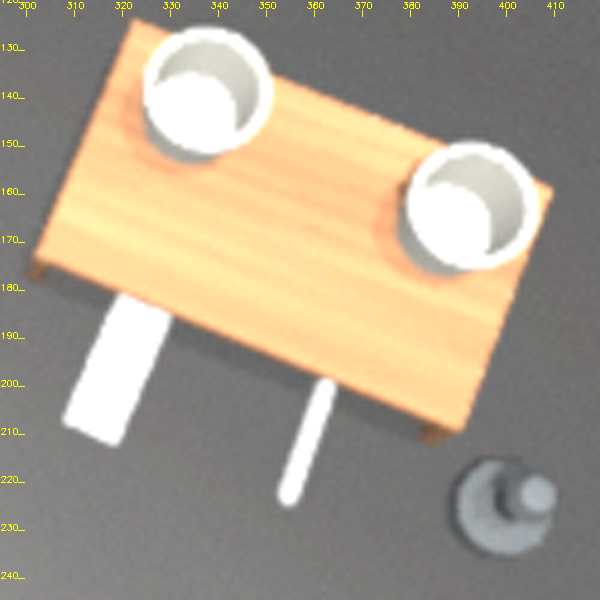

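View pics/c_sdisp.png

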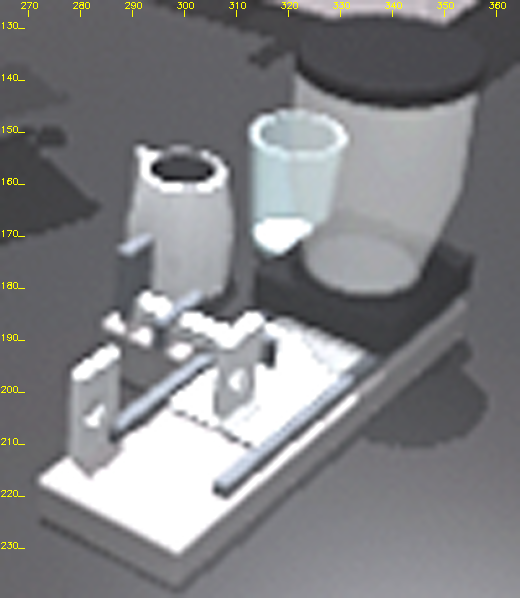

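```bash
cat > h.py <<'E'
import numpy as np, cv2
from scipy.spatial.transform import Rotation as R
from scipy.optimize import least_squares
from rig import monitor, imaging, bot
def cam(name,st=None):
    p=imaging.camera_params(name); f=192/np.tan(np.radians(p["fovy"])/2)
    if name=="wrist":
        st=st or monitor.read_state()
        T=np.eye(4);T[:3,:3]=R.from_rotvec(st["ee_rot"]).as_matrix();T[:3,3]=st["tool_pos"]
        T=T@p["T_tool_cam"]; Rc,e=T[:3,:3],T[:3,3]
    else: Rc,e=R.from_rotvec(p["orientation"]).as_matrix(),p["eye"]
    return dict(f=f,cx=p["cx"],cy=p["cy"],R=Rc,e=e,fish=name=="wrist")
def proj(c,P):
    P=np.atleast_2d(P); v=(P-c["e"])@c["R"]; v=v*[1,-1,-1]
    if c["fish"]:
        r=np.hypot(v[:,0],v[:,1]); th=np.arctan2(r,v[:,2]); k=c["f"]*th/np.maximum(r,1e-9)
    else: k=c["f"]/v[:,2]
    return np.c_[v[:,0]*k+c["cx"],v[:,1]*k+c["cy"]]
def atz(c,uv,z):
    uv=np.atleast_2d(uv).astype(float); d=(uv-[c["cx"],c["cy"]])/c["f"]
    if c["fish"]:
        th=np.hypot(d[:,0],d[:,1]); s=np.sin(th)/np.maximum(th,1e-9); v=np.c_[d*s[:,None],np.cos(th)]
    else: v=np.c_[d,np.ones(len(d))]
    w=(v*[1,-1,-1])@c["R"].T
    return c["e"]+w*((z-c["e"][2])/w[:,2])[:,None]
def place(p,L): # p=x,y,yaw
    return np.asarray(L,float)@R.from_euler("z",p[2]).as_matrix().T+[p[0],p[1],0]
def fit(obs,x0): # obs: list of (cam, local pts, px)
    def res(p): return np.concatenate([(proj(c,place(p,L))-uv).ravel() for c,L,uv in obs])
    s=least_squares(res,x0,x_scale=[10,10,.1],loss="soft_l1"); return s.x,res(s.x).reshape(-1,2)
def crop(im,x0,y0,x1,y1,s,n,a=1.4,pts=None):
    c=cv2.convertScaleAbs(np.ascontiguousarray(im[y0:y1,x0:x1,::-1]),alpha=a,beta=10)
    c=cv2.resize(c,None,fx=s,fy=s,interpolation=cv2.INTER_CUBIC)
    if pts is not None:
        for u,v in pts: cv2.circle(c,(int((u-x0+.5)*s),int((v-y0+.5)*s)),3,(0,0,255),1)
    st=10 if s>3 else 20
    for x in range((x0+st-1)//st*st,x1,st):
        X=int((x-x0+.5)*s);cv2.putText(c,str(x),(X-8,8),0,0.3,(0,255,255),1); cv2.line(c,(X,10),(X,16),(0,255,255),1)
    for y in range((y0+st-1)//st*st,y1,st):
        Y=int((y-y0+.5)*s);cv2.putText(c,str(y),(0,Y),0,0.3,(0,255,255),1); cv2.line(c,(18,Y),(24,Y),(0,255,255),1)
    cv2.imwrite(n,c)
E
python3 - <<'E'
from h import *
np.set_printoptions(precision=2,suppress=True)
t,s=cam("top"),cam("scene")
Lt=[[55,-160,30],[-55,-160,30],[-124,-3,40],[-124,47,40],[-55,80,72]]
ut=np.array([[234,136.5],[233.3,172.3],[178.5,193.5],[161,193.5],[150,168.5]])
Ls=[[-55,-160,30],[55,-160,30]]
us=np.array([[272.,217.],[299.,231.]])
x0=[*atz(t,[[184,155]],30)[0,:2],0]
p,r=fit([(t,Lt,ut),(s,Ls,us)],x0); print("disp",p,r)
p1,r1=fit([(t,Lt,ut)],x0); print("top only",p1); 
p,r=fit([(t,[[-80,135,66],[-80,-135,66],[80,135,66],[80,-135,66]],np.array([[302,174],[391,210],[322.5,124],[409.5,160.]]))],[500,-200,-.3]); print("riser",p,r)
a=atz(t,[[354,224.5],[362.8,200]],6);print(a,np.linalg.norm(a[0]-a[1]),np.degrees(np.arctan2(*(a[0]-a[1])[1::-1])))
c,si=np.cos(p[2]),np.sin(p[2]); print((a[:,:2]-p[:2])@np.array([[c,-si],[si,c]]))
for n,uv,z in [("scr",[[309,208],[319,212]],5),("tamper",[[405,222]],88),("pf",[[246,240]],38),("jug",[[126,200]],95),("tumb",[[92,187]],95),("cups",[[337,139],[393,163]],131)]:
    print(n,atz(t,uv,z)[:,:2])
E
```

```text
disp [650.69 211.04  -0.01] [[ 0.21 -0.68]
 [ 0.22 -0.31]
 [-0.07  0.54]
 [ 0.07  0.35]
 [-1.49 -0.62]
 [-0.9   0.06]
 [-0.09  0.01]]
top only [650.42 210.46  -0.02]
riser [ 601.28 -300.54   -0.4 ] [[-0.08 -0.23]
 [-0.16  0.37]
 [-0.07  0.31]
 [ 0.33 -0.47]]
[[ 441.7  -300.34    6.  ]
 [ 514.14 -329.2     6.  ]] 77.9882443866765 158.27623468310168
[[-146.94  -62.26]
 [ -68.97  -60.48]]
scr [[ 490.66 -169.96]
 [ 478.77 -199.09]]
tamper [[ 439.37 -424.66]]
pf [[394.5   14.66]]
jug [[500.56 345.17]]
tumb [[537.16 441.07]]
cups [[ 664.42 -237.14]
 [ 596.33 -388.1 ]]
```

```bash
cat >> h.py <<'E'
DISP=np.array([650.7,211.0,-0.015])
def need(pos,yaw_deg,label=""):
    """shift (tool axes, scaled units) and turn (scaled) to reach TCP pos, tool down, tool-x yaw"""
    st=monitor.read_state(); Rt=R.from_rotvec(st["ee_rot"])
    y=np.radians(yaw_deg); x=np.array([np.cos(y),np.sin(y),0]); z=np.array([0,0,-1.]); G=R.from_matrix(np.c_[x,np.cross(z,x),z])
    d=np.asarray(pos)-st["tool_pos"]
    rv=(Rt.inv()*G).as_rotvec()
    print(label,"t",round(st["clock"],2),"pos",st["tool_pos"].round(1),"q6",st["q"][5].round(2),"F",st["contact_force"].round(1),"w",round(st["grip_width"],1))
    print("  d world",d.round(1)," shift now-axes",(Rt.inv().apply(d)/40).round(3)," shift goal-axes",(G.inv().apply(d)/40).round(3)," turn",(rv/2/np.pi).round(4),"deg",np.degrees(rv).round(1))
E
python3 - <<'E'
from h import *
print(place(DISP,[[-113,22,80],[-75,22,60],[0,-20,80],[-52,-110,60],[0,135,236]]))
b=place(DISP,[[-113,22,80]])[0]
need([b[0]-40,b[1]-20,190],89.1)
E
```

```text
[[538.04269989 234.69246148  80.        ]
 [576.03842497 234.12248286  60.        ]
 [650.40001125 191.00224996  80.        ]
 [597.05591176 101.79234552  60.        ]
 [652.72492406 345.98481278 236.        ]]
 t 0.2 pos [189.4 462.3 191.6] q6 1.57 F [-0.4  0.5 -0.6] w 85.8
  d world [ 308.7 -247.6   -1.6]  shift now-axes [-2.803  9.487  0.045]  shift goal-axes [-6.068  7.813  0.041]  turn [-0.      0.0002 -0.0594] deg [ -0.    0.1 -21.4]
```

drive_tool(targets=[[[0, 0, 0, 0, 0, -0.03], [0, 0, 0, 0, 0, -0.03], [-0.76, 0.98, 0, 0, 0, 0], [-0.76, 0.98, 0, 0, 0, 0], [-0.76, 0.98, 0, 0, 0, 0], [-0.76, 0.98, 0, 0, 0, 0], [-0.76, 0.98, 0, 0, 0, 0], [-0.76, 0.98, 0, 0, 0, 0]]], hand=0.6)

```text
clock: 1.2
tool_pos: [427.5, 275.9, 189.9]
ee_rot: [2.218, 2.225, -0.005]
contact_force: [0.9, 0.9, -0.7]
grip_width: 51.4
```

Run:
```python
from h import *
b=place(DISP,[[-113,22,80]])[0]
need([b[0]-40,b[1]-20,190],89.1)
```

```text
t 1.2 pos [427.5 275.9 189.9] q6 0.57 F [ 0.9  0.9 -0.7] w 51.4
  d world [ 70.5 -61.2   0.1]  shift now-axes [-1.535  1.758 -0.002]  shift goal-axes [-1.501  1.786 -0.003]  turn [-0.0003  0.0004  0.003 ] deg [-0.1  0.1  1.1]
```

drive_tool(targets=[[[-0.75, 0.88, 0, 0, 0, 0.003], [-0.75, 0.9, 0, 0, 0, 0], [0, 0, 0, 0, 0, 0]]])

```text
clock: 1.58
tool_pos: [502.4, 210.5, 188.7]
ee_rot: [2.245, 2.197, -0.007]
contact_force: [-0.3, -0.8, 0.5]
grip_width: 51.5
```

Run:
```python
from h import *
st=monitor.read_state(); im=imaging.snapshot("wrist")
b=place(DISP,[[-113,22,80]])[0]
need([b[0]-40,b[1]-20,190],89.1)
c=cam("wrist",st); np.save("wc.npy",im)
L=[[55,-160,30],[-55,-160,30],[-124,-3,40],[-124,47,40],[-52,-130,96],[-52,-90,96],[-44,-130,96],[-44,-90,96],[-5,-40,96],[-5,0,96],[5,-40,96],[5,0,96],[-80,-3,60],[-80,47,60],[-70,-3,60]]
pr=proj(c,place(DISP,L)); print(pr.round(1))
crop(im,0,0,512,384,1.56,"pics/w1.png",pts=pr)
```

```text
t 1.62 pos [501.2 211.6 188.7] q6 0.42 F [-0.8  0.6 -0.1] w 51.1
  d world [-3.1  3.1  1.3]  shift now-axes [ 0.076 -0.08  -0.031]  shift goal-axes [ 0.076 -0.079 -0.032]  turn [-0.0006  0.0005 -0.0006] deg [-0.2  0.2 -0.2]
[[148.7 310.2]
 [136.1 244. ]
 [253.7 195.5]
 [296.7 195.3]
 [140.5 271.6]
 [174.2 273.3]
 [141.6 277.6]
 [175.1 279.5]
 [221.8 309.2]
 [256.8 309.5]
 [222.3 315.9]
 [256.8 316.2]
 [253.9 237.5]
 [297.5 237. ]
 [253.9 245.4]]
```

View pics/w1.png

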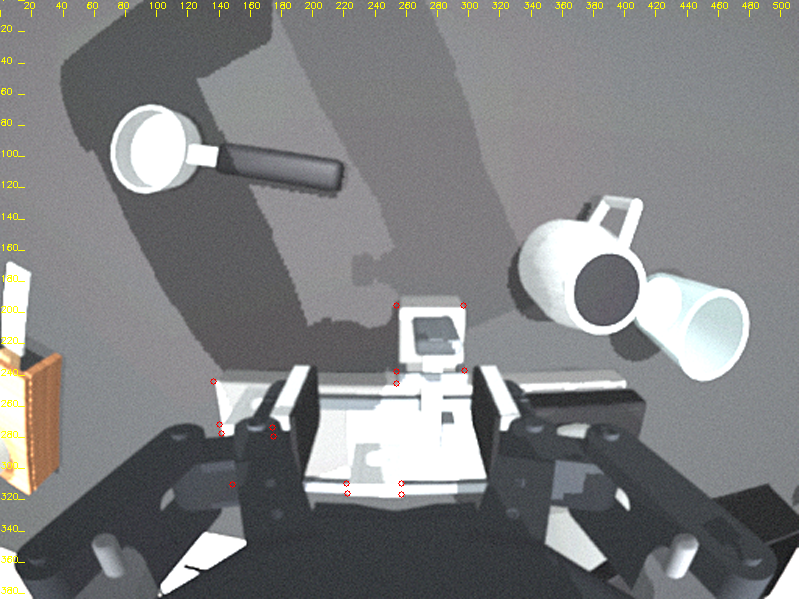

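Run:
```python
from h import *
im=np.load("wc.npy")
crop(im,200,180,320,330,4,"pics/w1c.png",a=0.9)
```

```text
(no output)
```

View pics/w1c.png

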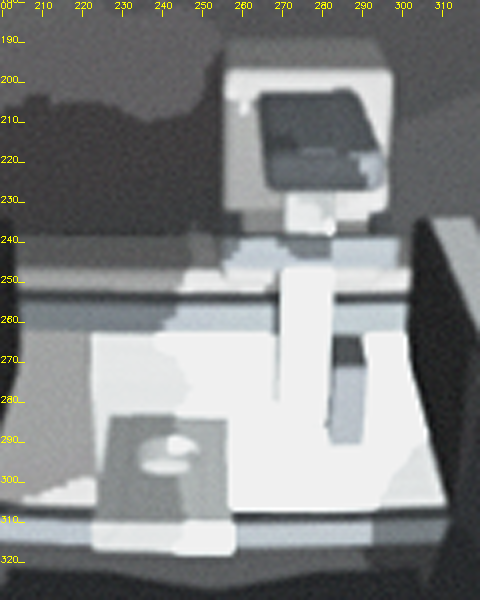

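Run:
```python
from h import *
np.set_printoptions(precision=2,suppress=True)
t,s=cam("top"),cam("scene")
st=dict(tool_pos=np.array([501.2,211.6,188.7]),ee_rot=monitor.read_state()["ee_rot"])
w=cam("wrist")
Lt=[[55,-160,30],[-55,-160,30],[-124,-3,40],[-124,47,40],[-55,80,72]]
ut=np.array([[234,136.5],[233.3,172.3],[178.5,193.5],[161,193.5],[150,168.5]])
Ls=[[-55,-160,30],[55,-160,30]]
us=np.array([[272.,217.],[299.,231.]])
Lw=[[-124,-3,40],[-124,47,40],[-5,-40,96],[-5,0,96],[5,-40,96],[5,0,96],[-80,-3,60],[-80,47,60]]
uw=np.array([[256,196.7],[296.5,197],[222,310],[257.5,310.5],[222.5,317],[258,317],[255.5,239.5],[299.5,238.5]])
for o in ([(w,Lw,uw)],[(w,Lw,uw),(t,Lt,ut),(s,Ls,us)]):
    p,r=fit(o,[650,211,0]);print(p,r[:8])
for d in (0,3,6): print(d,proj(w,place(p,[[-116-d,7,98],[-116-d,37,98],[-104-d,7,98],[-104-d,37,98]])).ravel())
```

```text
[650.9  213.08  -0.02] [[-0.54  0.13]
 [ 1.85  0.04]
 [ 0.54  0.09]
 [ 0.04  0.14]
 [ 0.43 -0.26]
 [-0.57  0.29]
 [-0.22 -0.74]
 [-0.7   0.15]]
[650.96 212.97  -0.02] [[-1.21  0.19]
 [ 1.2  -0.12]
 [ 0.43  0.27]
 [-0.09  0.18]
 [ 0.37 -0.09]
 [-0.65  0.33]
 [-0.69 -0.68]
 [-1.15 -0.  ]]
0 [265.25 220.87 295.65 220.72 265.09 232.18 295.08 231.97]
3 [265.29 217.99 295.79 217.85 265.13 229.39 295.23 229.18]
6 [265.33 215.09 295.92 214.97 265.17 226.57 295.37 226.38]
```

```bash
sed -i 's/^DISP=.*/DISP=np.array([651.0,213.0,-0.02])/' h.py
python3 - <<'E'
from h import *
b=place(DISP,[[-115,22,61]])[0]; print(b)
need(b,88.9)
E
```

```text
[536.4629699  237.29544682  61.        ]
 t 1.62 pos [501.2 211.6 188.7] q6 0.42 F [-0.8  0.6 -0.1] w 51.1
  d world [  35.3   25.7 -127.7]  shift now-axes [0.669 0.881 3.188]  shift goal-axes [0.659 0.87  3.193]  turn [-0.0006  0.0005 -0.0001] deg [-0.2  0.2 -0. ]
```

drive_tool(targets=[[[0.35, 0.46, 0, 0, 0, 0], [0.31, 0.41, 0.6, 0, 0, 0], [0, 0, 0.8, 0, 0, 0], [0, 0, 0.8, 0, 0, 0], [0, 0, 0.5, 0, 0, 0], [0, 0, 0.1, 0, 0, 0]]])

```text
clock: 2.38
tool_pos: [530.7, 244.5, 74.2]
ee_rot: [-2.23, -2.208, 0.008]
contact_force: [-0.1, -1.0, 0.7]
grip_width: 50.9
```

Run:
```python
from h import *
b=place(DISP,[[-115,22,61]])[0]
need(b,88.9)
```

```text
t 2.38 pos [530.7 244.5  74.2] q6 0.44 F [-0.1 -1.   0.7] w 50.9
  d world [  5.8  -7.2 -13.2]  shift now-axes [-0.179  0.148  0.329]  shift goal-axes [-0.178  0.148  0.33 ]  turn [-0.001   0.0001  0.0015] deg [-0.3  0.   0.5]
```

drive_tool(targets=[[[-0.18, 0.15, 0.15, 0, 0, 0], [0, 0, 0.15, 0, 0, 0], [0, 0, 0, 0, 0, 0]]])

```text
clock: 2.75
tool_pos: [537.2, 238.3, 63.4]
ee_rot: [-2.228, -2.21, 0.003]
contact_force: [0.4, -0.7, -0.5]
grip_width: 51.5
```

Run:
```python
from h import *
b=place(DISP,[[-115,22,61]])[0]
need(b,88.9)
```

```text
t 2.75 pos [537.2 238.3  63.4] q6 0.42 F [ 0.4 -0.7 -0.5] w 51.5
  d world [-0.8 -1.  -2.4]  shift now-axes [-0.026 -0.019  0.061]  shift goal-axes [-0.026 -0.019  0.061]  turn [-0.0006 -0.0001  0.0018] deg [-0.2 -0.   0.6]
```

Aligned on the tab, so I'll close now.

drive_tool(targets=[[[0, 0, 0, 0, 0, 0], [0, 0, 0, 0, 0, 0], [0, 0, 0, 0, 0, 0], [0, 0, 0, 0, 0, 0], [0, 0, 0, 0, 0, 0]]], hand=0)

```text
clock: 3.38
tool_pos: [538.4, 238.7, 65.1]
ee_rot: [-2.23, -2.211, -0.001]
contact_force: [1.3, -0.3, 0.4]
grip_width: 0.1
```

Run:
```python
from h import *
st=monitor.read_state(); im=imaging.snapshot("wrist"); print(st["tool_pos"],st["grip_width"])
c=cam("wrist",st); np.save("wc2.npy",im)
pr=proj(c,place(DISP,[[-121,7,98],[-121,37,98],[-109,7,98],[-109,37,98],[-124,-3,40],[-124,47,40]]));print(pr.round(1))
crop(im,160,180,360,320,4,"pics/w2.png",a=1,pts=pr)
im=imaging.snapshot("scene");crop(im,240,120,380,240,5.5,"pics/s2.png",a=1.2)
```

```text
[538.37683224 238.65071392  65.0938892 ] 0.06772176560461769
[[224.4 228.2]
 [279.8 228.8]
 [224.9 248.2]
 [278.8 248.7]
 [217.7 194.2]
 [286.5 194.9]]
```

View pics/w2.png

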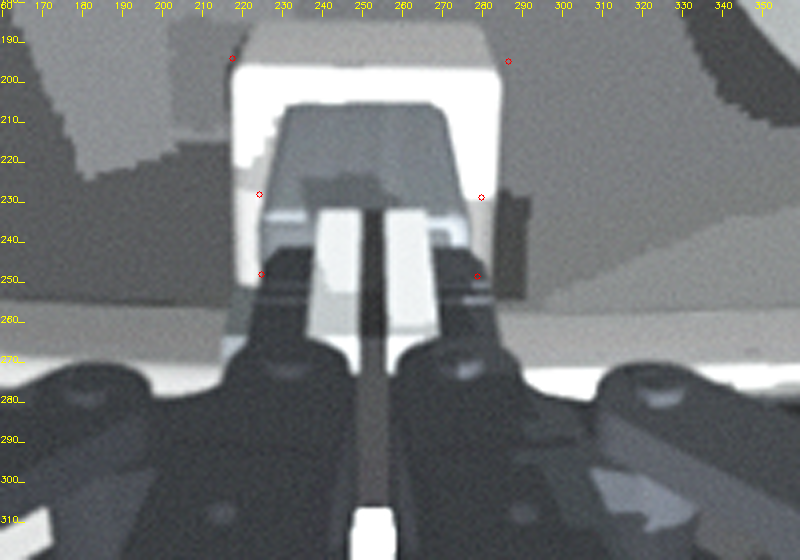

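View pics/s2.png

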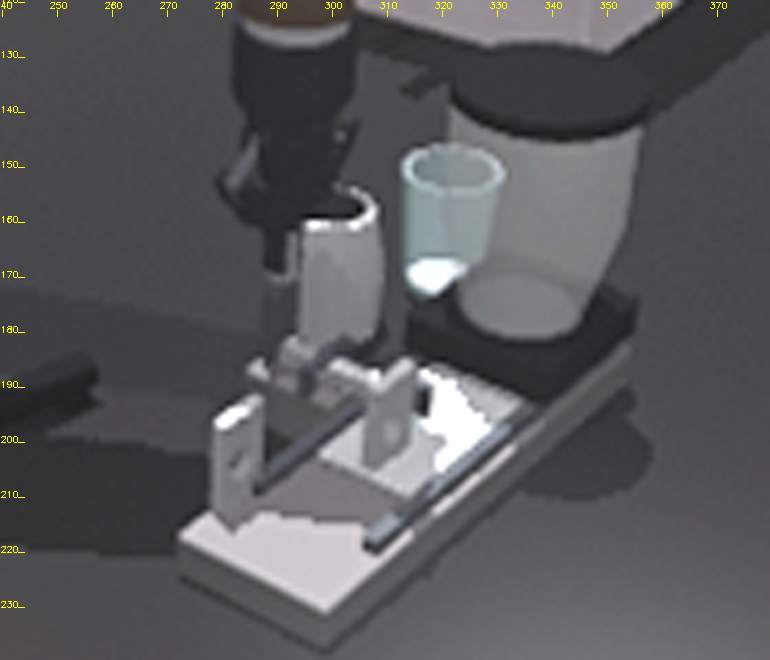

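Run:
```python
from h import *
np.set_printoptions(precision=1,suppress=True)
st=monitor.read_state(); s=cam("scene"); w=cam("wrist")
print("tcp",proj(s,st["tool_pos"]),proj(w,st["tool_pos"]))
for d in (0,3,6): print(d,proj(s,place(DISP,[[-116-d,7,98],[-116-d,37,98],[-104-d,7,98],[-104-d,37,98],[-104-d,7,43]])).ravel())
print(proj(s,place(DISP,[[-80,-3,60],[-80,47,60],[-70,-3,60]])).ravel())
print("wrist pts on tcp col", [proj(w,st["tool_pos"]+[dx,0,dz]).ravel() for dx in(-11,11) for dz in (0,20,40)])
im=imaging.snapshot("scene");crop(im,270,130,320,200,8.5,"pics/s3.png",a=2.2)
```

```text
tcp [[290.5 178.8]] [[254.1 220.9]]
0 [287.5 172.5 292.4 169.3 290.2 173.7 295.2 170.3 289.6 186.6]
3 [286.8 172.3 291.8 169.  289.5 173.4 294.5 170.1 288.9 186.3]
6 [286.1 172.  291.1 168.7 288.9 173.1 293.8 169.8 288.2 186.1]
[293.6 186.2 301.6 180.4 295.9 187.2]
wrist pts on tcp col [array([254. , 204.9]), array([254.2, 215.3]), array([254.5, 228.2]), array([254.2, 236.4]), array([254.4, 249.5]), array([254.7, 265.6])]
```

View pics/s3.png

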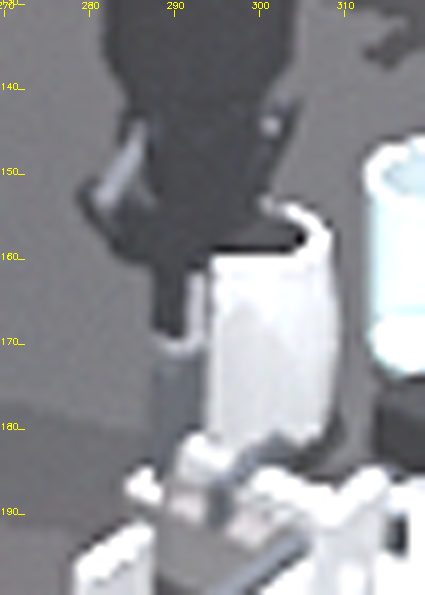

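Run:
```python
from h import *
np.set_printoptions(precision=1,suppress=True)
s=cam("scene")
a=np.array([189.3,462.3,191.4]); r=np.array([.378,.926,0])
for dz in (0,13,35): print(dz,proj(s,[a+r*42-[0,0,-dz],a-r*42+[0,0,dz]]).ravel())
im=cv2.imread("pics/scene_raw.png")[:,:,::-1]
crop(im,220,60,300,130,7,"pics/s0c.png",a=1.6)
```

```text
0 [263.8 104.9 246.9 108.3]
13 [263.8 102.  246.8 105.4]
35 [263.8  97.1 246.7 100.4]
```

View pics/s0c.png

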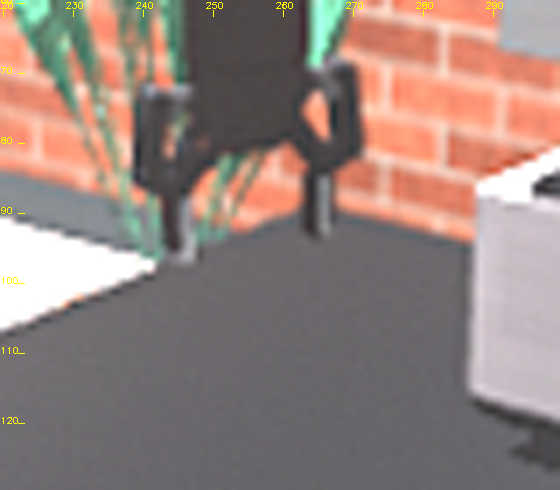

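Run:
```python
from h import *
print(bot.tcp_to_grasp,[a for a in dir(bot) if a[0]!='_'],[a for a in dir(monitor) if a[0]!='_'],[a for a in dir(imaging) if a[0]!='_'])
```

```text
18.700000000000003 ['PlanningError', 'sign_off', 'tcp_to_grasp'] ['read_state'] ['camera_params', 'snapshot']
```

drive_tool(targets=[[[0, 0, -0.8, 0, 0, 0], [0, 0, -0.8, 0, 0, 0], [0, 0, -0.6, 0, 0, 0], [0, 0, 0, 0, 0, 0]]])

```text
clock: 4.03
tool_pos: [537.7, 238.2, 154.2]
ee_rot: [-2.229, -2.21, 0.003]
contact_force: [-0.8, -0.0, -0.4]
grip_width: 0.0
```

Run:
```python
from h import *
np.set_printoptions(precision=1,suppress=True)
st=monitor.read_state();w=imaging.snapshot("wrist");c=cam("wrist",st)
im=imaging.snapshot("scene");s=cam("scene")
t=st["tool_pos"];print(t,st["grip_width"])
for dz in (0,20,40): print(dz,proj(s,[t+[-11,0,dz],t+[11,0,dz]]).ravel(),proj(c,[t+[-11,0,dz],t+[11,0,dz]]).ravel())
crop(im,260,100,340,190,6.5,"pics/s4.png",a=1.8)
crop(w,160,180,360,320,4,"pics/w4.png",a=1)
```

```text
[537.7 238.2 154.2] 0.007054004415700894
0 [288.8 156.2 294.  158.1] [254.  204.8 254.2 236.4]
20 [289.  151.2 294.3 153. ] [254.2 215.2 254.4 249.5]
40 [289.3 146.  294.6 147.8] [254.4 228.  254.6 265.5]
```

View pics/s4.png

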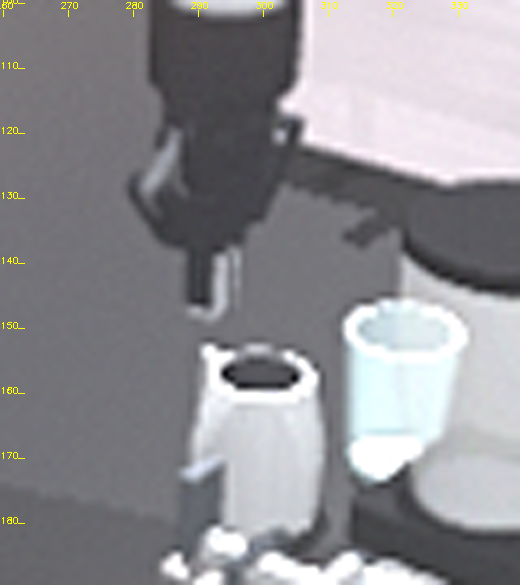

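View pics/w4.png

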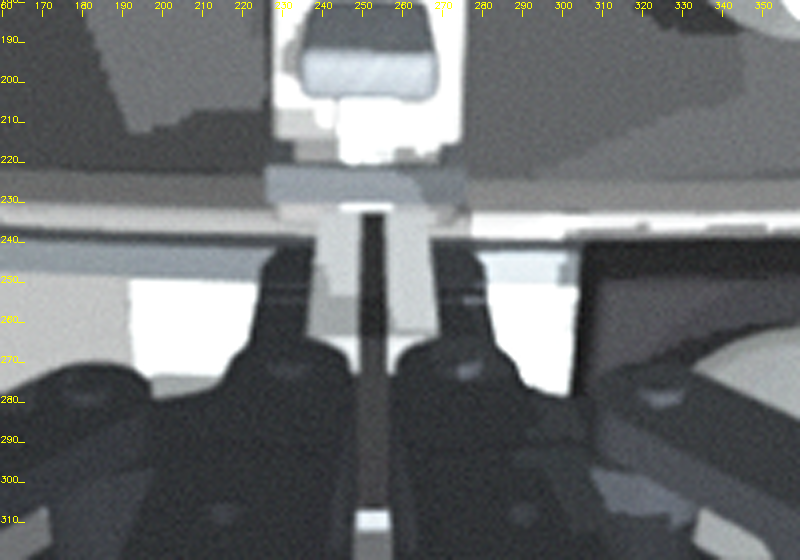

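```bash
cat >> h.py <<'E'
TIP=38.0
E
python3 - <<'E'
from h import *
np.set_printoptions(precision=1,suppress=True)
c=cam("wrist")
print(atz(c,[[235.5,193],[269,193],[236,203.5],[269,203.5]],98))
for d in (0,3,6): print(d,proj(c,place(DISP,[[-116-d,7,98],[-116-d,37,98],[-104-d,7,98],[-104-d,37,98]])).ravel())
# refit dispenser w/ lug etc from strap: strap top corners here
print(proj(c,place(DISP,[[-80,-3,60],[-80,47,60],[-70,-3,60],[-70,47,60]])).ravel())
b=place(DISP,[[-113,22,61-TIP]])[0]
need(b,88.9)
E
```

```text
[[531.2 222.4  98. ]
 [531.4 249.9  98. ]
 [540.2 222.6  98. ]
 [540.5 250.   98. ]]
0 [235.5 197.6 271.8 198.  235.6 211.4 271.4 211.8]
3 [235.5 194.1 271.9 194.5 235.5 208.  271.5 208.4]
6 [235.5 190.6 272.  191.  235.5 204.6 271.6 205. ]
[227.7 222.3 278.5 222.8 227.9 231.6 278.1 232.2]
 t 4.12 pos [536.1 237.5 151.6] q6 0.42 F [ 0.2 -0.4 -0.4] w -0.3
  d world [   2.4   -0.2 -128.6]  shift now-axes [-0.   0.1  3.2]  shift goal-axes [-0.   0.1  3.2]  turn [-0.  0.  0.] deg [-0.4  0.1  0.6]
```

drive_tool(targets=[[[0, 0, 0, 0, 0, 0], [0, 0, 0, 0, 0, 0], [0, 0, 0.7, 0, 0, 0], [0, 0, 0.7, 0, 0, 0], [0, 0, 0.7, 0, 0, 0], [0, 0, 0.3, 0, 0, 0], [0, 0, 0, 0, 0, 0]]], hand=0.6)

```text
clock: 5.0
tool_pos: [531.8, 235.8, 47.4]
ee_rot: [-2.225, -2.206, 0.023]
contact_force: [0.1, -0.6, 0.1]
grip_width: 51.2
```

Run:
```python
from h import *
b=place(DISP,[[-115,22,61-TIP]])[0]
need(b,88.9)
im=imaging.snapshot("wrist");crop(im,160,180,360,320,4,"pics/w5.png",a=1)
```

```text
t 5.0 pos [531.8 235.8  47.4] q6 0.42 F [ 0.1 -0.6  0.1] w 51.2
  d world [  4.6   1.5 -24.4]  shift now-axes [0.041 0.125 0.607]  shift goal-axes [0.039 0.115 0.609]  turn [-0.0025  0.0008  0.0017] deg [-0.9  0.3  0.6]
```

View pics/w5.png

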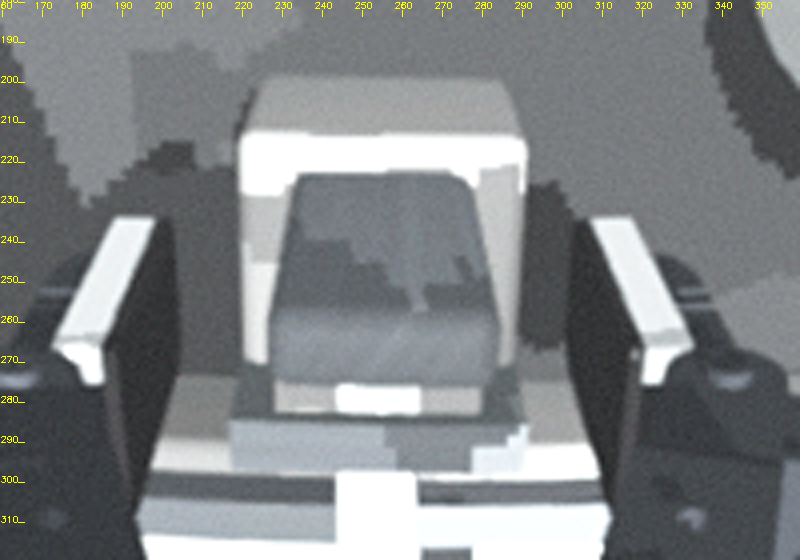

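Run:
```python
from h import *
np.set_printoptions(precision=1,suppress=True)
c=cam("wrist");st=monitor.read_state();t=st["tool_pos"]
print(t,atz(c,[[227.5,257],[282,257],[227.5,275],[282,275]],98))
print(atz(c,[[220,214],[290,214]],40), place(DISP,[[-124,-3,40],[-124,47,40]]))
Rt=R.from_rotvec(st["ee_rot"])
print([proj(c,t+Rt.apply([25.5*s,dy,-dz])).ravel() for s in(-1,1) for dy in (-11,11) for dz in (35,40,45)])
```

```text
[532.2 236.   48. ] [[533.4 222.7  98. ]
 [533.6 249.9  98. ]
 [543.9 222.3  98. ]
 [544.1 250.2  98. ]]
[[530.1 212.9  40. ]
 [530.4 260.4  40. ]] [[527.  212.5  40. ]
 [528.  262.5  40. ]]
[array([206.7, 224.5]), array([205.3, 228. ]), array([203.8, 231.7]), array([208.9, 260.8]), array([207.7, 265.1]), array([206.4, 269.7]), array([302.1, 224.5]), array([303.6, 228. ]), array([305.2, 231.7]), array([299.7, 260.8]), array([301. , 265.1]), array([302.4, 269.6])]
```

Run:
```python
from h import *
np.set_printoptions(precision=1,suppress=True)
c=cam("wrist")
a=atz(c,[[228,285],[291,285],[228.5,297]],60);print(a,a[1]-a[0],place(DISP,[[-80,-3,60],[-80,47,60],[-70,-3,60]]))
b=place(DISP,[[-115,22,61-TIP]])[0]; b[0]=538
need(b,88.9)
```

```text
[[573.9 218.3  60. ]
 [574.3 260.6  60. ]
 [583.8 218.1  60. ]] [ 0.5 42.3  0. ] [[571.  211.6  60. ]
 [572.  261.6  60. ]
 [581.  211.4  60. ]]
 t 5.05 pos [532.2 236.   48. ] q6 0.42 F [-0.5 -0.5  0. ] w 51.5
  d world [  5.8   1.3 -25. ]  shift now-axes [0.  0.2 0.6]  shift goal-axes [0.  0.1 0.6]  turn [-0.  0.  0.] deg [-0.9  0.3  0.6]
```

drive_tool(targets=[[[0.03, 0.15, 0.2, -0.0025, 0.0008, 0.0015], [0.0, 0.03, 0.25, 0, 0, 0], [0, 0, 0.15, 0, 0, 0], [0, 0, 0, 0, 0, 0]]])

```text
clock: 5.55
tool_pos: [542.1, 238.1, 25.1]
ee_rot: [2.24, 2.199, 0.011]
contact_force: [-0.9, 0.5, -0.4]
grip_width: 51.1
```

Run:
```python
from h import *
b=place(DISP,[[-115,22,61-TIP]])[0]; b[0]=537.5
need(b,88.9)
```

```text
t 5.55 pos [542.1 238.1  25.1] q6 0.43 F [-0.9  0.5 -0.4] w 51.1
  d world [-4.6 -0.8 -2.1]  shift now-axes [-0.022 -0.114  0.05 ]  shift goal-axes [-0.022 -0.113  0.051]  turn [ 0.001  -0.0005  0.0001] deg [ 0.4 -0.2  0. ]
```

drive_tool(targets=[[[-0.02, -0.11, 0.03, 0.001, -0.0005, 0], [0, 0, 0, 0, 0, 0]]])

```text
clock: 5.8
tool_pos: [537.4, 237.4, 24.0]
ee_rot: [2.242, 2.2, -0.0]
contact_force: [0.6, -1.2, -0.1]
grip_width: 51.3
```

drive_tool(targets=[[[0, 0, 0, 0, 0, 0], [0, 0, 0, 0, 0, 0], [0, 0, 0, 0, 0, 0], [0, 0, 0, 0, 0, 0]]], hand=0)

```text
clock: 6.3
tool_pos: [537.6, 237.3, 24.5]
ee_rot: [2.242, 2.2, 0.0]
contact_force: [-0.3, -0.8, 0.3]
grip_width: 28.7
```

drive_tool(targets=[[[0, -0.2, 0, 0, 0, 0], [0, -0.25, 0, 0, 0, 0], [0, -0.25, 0, 0, 0, 0], [0, -0.2, 0, 0, 0, 0]]])

```text
clock: 6.8
tool_pos: [501.8, 238.3, 24.5]
ee_rot: [2.241, 2.198, 0.006]
contact_force: [2.7, 0.6, -1.9]
grip_width: 28.8
```

drive_tool(targets=[[[0, -0.06, 0, 0, 0, 0], [0, -0.06, 0, 0, 0, 0]]])

```text
clock: 7.05
tool_pos: [502.3, 238.2, 24.6]
ee_rot: [2.235, 2.19, 0.018]
contact_force: [12.1, -0.1, -9.7]
grip_width: 29.2
```

drive_tool(targets=[[[0, 0.02, 0, 0, 0, 0], [0, 0, 0, 0, 0, 0], [0, 0, 0, 0, 0, 0], [0, 0, -0.6, 0, 0, 0], [0, 0, -0.9, 0, 0, 0], [0, 0, -0.9, 0, 0, 0], [0, 0, -0.3, 0, 0, 0], [0, 0, 0, 0, 0, 0]]], hand=0.55)

```text
clock: 8.05
tool_pos: [494.9, 238.0, 133.8]
ee_rot: [2.237, 2.197, 0.004]
contact_force: [0.2, -0.4, -0.6]
grip_width: 46.9
```

Run:
```python
from h import *
np.set_printoptions(precision=1,suppress=True)
st=monitor.read_state(); im=imaging.snapshot("wrist"); c=cam("wrist",st)
lw=place(DISP,[[0,-20,61-TIP]])[0]; print(lw)
pr=proj(c,place(DISP,[[-5,-40,96],[-5,0,96],[5,-40,96],[5,0,96],[-52,-130,96],[-52,-90,96],[-44,-130,96],[-44,-90,96],[-156,7,98],[-156,37,98],[-144,7,98],[-144,37,98]])); print(pr.ravel())
crop(im,60,120,360,344,2.6,"pics/w6.png",a=1,pts=pr)
need([lw[0],lw[1],120],178.9)
```

```text
[650.6 193.   23. ]
[192.5 344.7 231.6 346.6 193.5 351.3 232.  353.1 102.  301.4 137.6 305.7
 103.9 307.7 139.1 312.1 234.6 204.8 273.7 204.9 234.9 219.4 273.3 219.5]
 t 8.1 pos [494.6 237.8 133.1] q6 0.47 F [-0.4 -0.2 -0.9] w 47.1
  d world [156.  -44.8 -13.1]  shift now-axes [-1.   3.9  0.4]  shift goal-axes [-3.9 -1.   0.3]  turn [ 0.   0.  -0.2] deg [  0.1   0.4 -90. ]
```

View pics/w6.png

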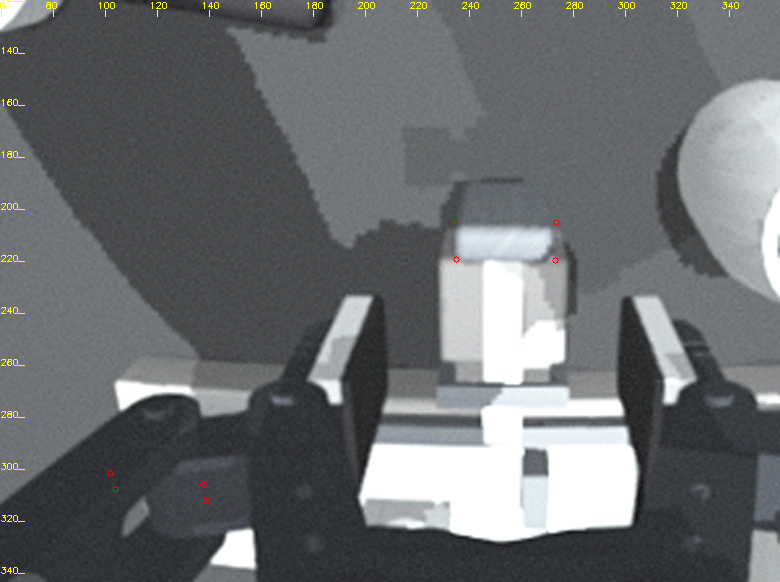

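drive_tool(targets=[[[-0.4, 0, 0, 0, 0, -0.029], [0, 0, 0, 0, 0, -0.029], [0, 0, 0, 0, 0, -0.029], [0, 0, 0, 0, 0, -0.029], [0, 0, 0, 0, 0, -0.029], [0, 0, 0, 0, 0, -0.029], [0, 0, 0, 0, 0, -0.029], [0, 0, 0, 0, 0, -0.029]]])

```text
clock: 9.1
tool_pos: [484.1, 216.9, 116.2]
ee_rot: [-0.138, -3.117, 0.024]
contact_force: [0.3, 0.5, -0.2]
grip_width: 47.3
```

Run:
```python
from h import *
lw=place(DISP,[[0,-20,61-TIP]])[0]
need([lw[0],lw[1],120],178.9)
```

```text
t 9.1 pos [484.1 216.9 116.2] q6 -1.06 F [ 0.3  0.5 -0.2] w 47.3
  d world [166.5 -23.9   3.8]  shift now-axes [-4.197 -0.229 -0.178]  shift goal-axes [-4.174 -0.518 -0.096]  turn [-0.0025 -0.0034 -0.0111] deg [-0.9 -1.2 -4. ]
```

drive_tool(targets=[[[0, 0, -0.1, -0.0025, -0.0034, -0.011], [-0.85, -0.1, -0.05, 0, 0, 0], [-0.85, -0.1, 0, 0, 0, 0], [-0.85, -0.1, 0, 0, 0, 0], [-0.85, -0.1, 0, 0, 0, 0], [-0.7, -0.1, 0, 0, 0, 0], [0, 0, 0, 0, 0, 0]]])

```text
clock: 9.98
tool_pos: [641.9, 190.6, 102.6]
ee_rot: [-0.023, -3.114, 0.014]
contact_force: [-0.2, 0.4, -0.7]
grip_width: 46.9
```

Run:
```python
from h import *
np.set_printoptions(precision=1,suppress=True)
lw=place(DISP,[[0,-20,61-TIP]])[0]
st=monitor.read_state(); im=imaging.snapshot("wrist"); c=cam("wrist",st)
need([lw[0],lw[1],120],178.9)
pr=proj(c,place(DISP,[[-5,-40,96],[-5,0,96],[5,-40,96],[5,0,96],[-52,-130,96],[-52,-90,96],[-44,-130,96],[-44,-90,96],[55,-160,30],[-55,-160,30]])); print(pr.ravel())
crop(im,100,120,400,344,2.6,"pics/w7.png",a=1,pts=pr)
```

```text
t 10.03 pos [640.6 190.8 102.6] q6 -1.27 F [-1.5 -0.9 -0.3] w 47.0
  d world [10.   2.2 17.4]  shift now-axes [-0.2  0.1 -0.4]  shift goal-axes [-0.2  0.1 -0.4]  turn [-0. -0.  0.] deg [-0.5 -1.6  0.3]
[248.1 194.8 248.1 249.8 233.  194.8 233.9 249.8 322.2  59.2 321.4 119.8
 310.1  58.3 309.4 119.3 178.2  40.1 306.1  40.2]
```

View pics/w7.png

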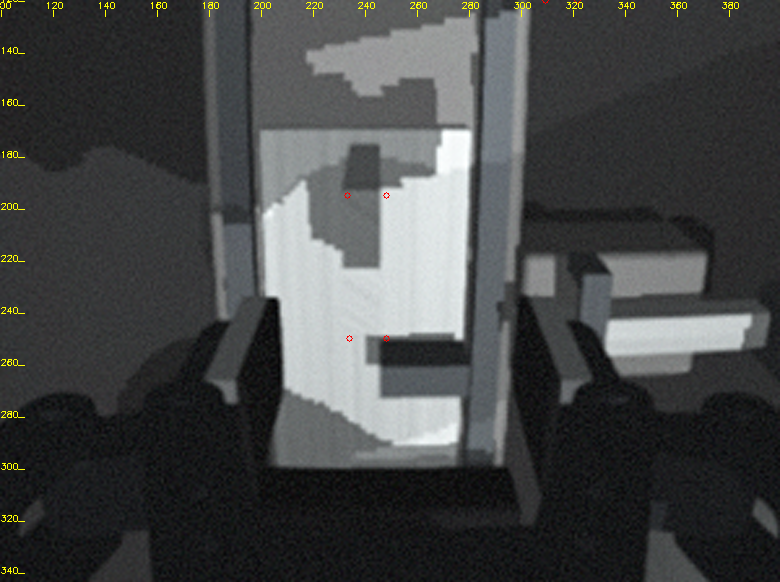

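drive_tool(targets=[[[-0.25, 0.06, 0, -0.0015, -0.0045, 0.001], [0, 0, 0, 0, 0, 0], [0, 0, 0.4, 0, 0, 0], [0, 0, 0.4, 0, 0, 0], [0, 0, 0.3, 0, 0, 0], [0, 0, 0, 0, 0, 0]]])

```text
clock: 10.78
tool_pos: [646.5, 194.0, 53.5]
ee_rot: [-0.028, -3.138, 0.001]
contact_force: [-0.4, -0.4, 0.5]
grip_width: 47.0
```

Run:
```python
from h import *
lw=place(DISP,[[0,-20,61-TIP]])[0]
need(lw,178.9)
```

```text
t 10.78 pos [646.5 194.   53.5] q6 -1.26 F [-0.4 -0.4  0.5] w 47.0
  d world [  4.1  -1.  -30.5]  shift now-axes [-0.105 -0.023  0.762]  shift goal-axes [-0.102 -0.023  0.762]  turn [-0.0001 -0.0006  0.0002] deg [-0.  -0.2  0.1]
```

drive_tool(targets=[[[-0.1, -0.02, 0.25, 0, 0, 0], [0, 0, 0.3, 0, 0, 0], [0, 0, 0.15, 0, 0, 0], [0, 0, 0, 0, 0, 0]]])

```text
clock: 11.28
tool_pos: [651.3, 193.0, 23.6]
ee_rot: [-0.029, -3.139, 0.001]
contact_force: [-0.2, -0.5, 0.2]
grip_width: 46.7
```

drive_tool(targets=[[[0, 0, 0, 0, 0, 0], [0, 0, 0, 0, 0, 0], [0, 0, 0, 0, 0, 0], [0, 0, 0, 0, 0, 0]]], hand=0)

```text
clock: 11.78
tool_pos: [651.4, 193.2, 24.4]
ee_rot: [-0.03, -3.139, 0.0]
contact_force: [-0.1, -0.2, -0.7]
grip_width: 9.2
```

drive_tool(targets=[[[0, -0.2, 0, 0, 0, 0], [0, -0.3, 0, 0, 0, 0], [0, -0.3, 0, 0, 0, 0], [0, -0.3, 0, 0, 0, 0], [0, -0.3, 0, 0, 0, 0], [0, -0.3, 0, 0, 0, 0], [0, -0.2, 0, 0, 0, 0], [0, -0.15, 0, 0, 0, 0]]])

```text
clock: 12.78
tool_pos: [649.2, 108.6, 24.4]
ee_rot: [-0.028, -3.139, -0.007]
contact_force: [-1.1, 4.4, 0.2]
grip_width: 9.0
```

Run:
```python
from h import *
lw=place(DISP,[[0,-110,61-TIP]])[0]
need(lw,178.9)
```

```text
t 12.78 pos [649.2 108.6  24.4] q6 -1.39 F [-1.1  4.4  0.2] w 9.0
  d world [-0.4 -5.5 -1.4]  shift now-axes [ 0.008 -0.139  0.033]  shift goal-axes [ 0.008 -0.138  0.034]  turn [ 0.0008 -0.0004  0.0002] deg [ 0.3 -0.1  0.1]
```

drive_tool(targets=[[[0, -0.12, 0, 0, 0, 0], [0, -0.1, 0, 0, 0, 0], [0, -0.08, 0, 0, 0, 0]]])

```text
clock: 13.15
tool_pos: [649.0, 104.1, 24.3]
ee_rot: [-0.021, -3.139, -0.03]
contact_force: [-1.2, 11.2, -0.7]
grip_width: 8.6
```

drive_tool(targets=[[[0, -0.15, 0, 0, 0, 0], [0, -0.1, 0, 0, 0, 0]]])

```text
clock: 13.4
tool_pos: [649.1, 104.9, 24.4]
ee_rot: [-0.011, -3.139, -0.057]
contact_force: [-0.7, 11.5, -0.4]
grip_width: 9.0
```

drive_tool(targets=[[[0, 0.03, 0, 0, 0, 0], [0, 0, 0, 0, 0, 0], [0, 0, 0, 0, 0, 0]]], hand=0.4)

```text
clock: 13.78
tool_pos: [650.1, 103.8, 24.7]
ee_rot: [0.01, 3.141, 0.05]
contact_force: [0.1, -0.2, 0.6]
grip_width: 34.1
```

Run:
```python
from h import *
lw=place(DISP,[[0,-110,61-TIP]])[0]
need(lw,178.9)
```

```text
t 13.78 pos [650.1 103.8  24.7] q6 -1.42 F [ 0.1 -0.2  0.6] w 34.1
  d world [-1.3 -0.8 -1.7]  shift now-axes [ 0.032 -0.022  0.043]  shift goal-axes [ 0.031 -0.021  0.044]  turn [ 0.0051 -0.      0.0021] deg [ 1.8 -0.   0.8]
```

drive_tool(targets=[[[0, 0, -0.5, 0.003, 0, 0], [0, 0, -0.7, 0.002, 0, 0.002], [0, 0, -0.8, 0, 0, 0], [0, 0, -0.8, 0, 0, 0], [0, 0, -0.3, 0, 0, 0], [0, 0, 0, 0, 0, 0]]])

```text
clock: 14.52
tool_pos: [650.0, 97.8, 150.9]
ee_rot: [-0.037, -3.139, 0.008]
contact_force: [0.3, 0.8, -0.7]
grip_width: 34.2
```

Run:
```python
from h import *
np.set_printoptions(precision=1,suppress=True)
st=monitor.read_state(); im=imaging.snapshot("wrist"); c=cam("wrist",st)
print(st["tool_pos"])
pr=proj(c,place(DISP,[[-5,-130,96],[-5,-90,96],[5,-130,96],[5,-90,96],[-52,-130,96],[-52,-90,96],[-44,-130,96],[-44,-90,96],[55,-160,30],[-55,-160,30]])); print(pr.ravel())
crop(im,120,120,390,344,2.6,"pics/w8.png",a=1.1,pts=pr)
im=imaging.snapshot("scene");crop(im,255,150,345,240,6.5,"pics/s8.png",a=1.1)
# pin: grasp point on shank 25 mm inboard from tip, tool-x yaw 68
```

```text
[650.   97.8 150.9]
[261.1 182.2 260.9 227.8 248.9 182.3 249.2 227.8 317.5 182.3 314.8 227.2
 308.2 182.2 305.8 227.3 200.8 139.8 307.8 139.6]
```

View pics/w8.png

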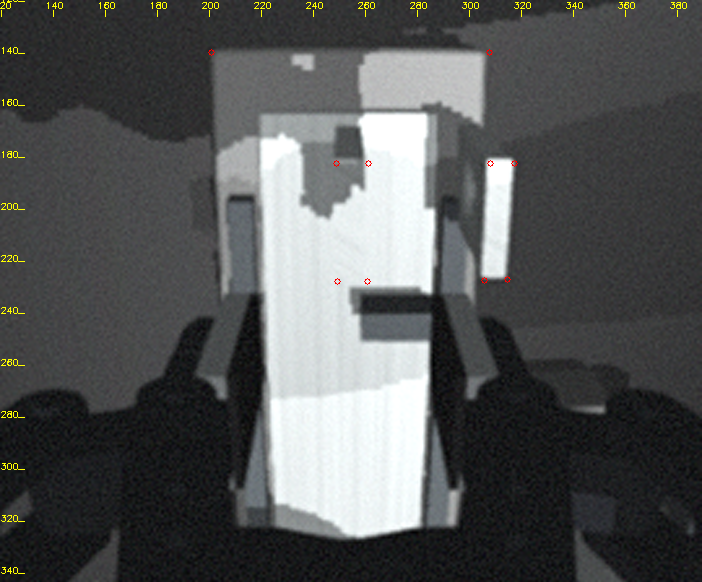

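View pics/s8.png

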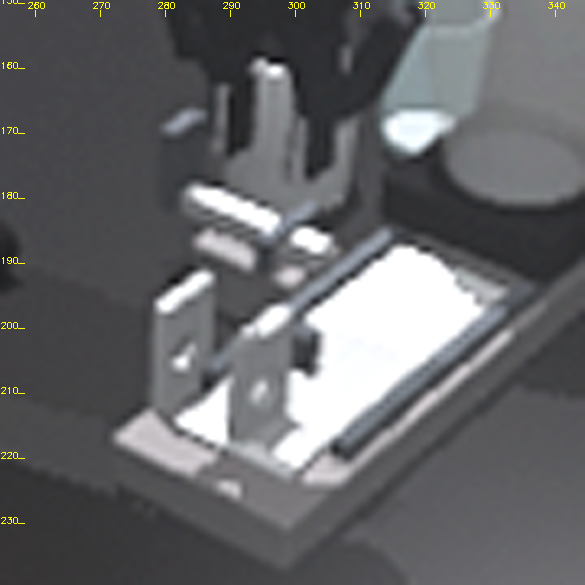

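Run:
```python
from h import *
need([459,-307,130],68)
st=monitor.read_state(); d=np.array([459,-307,150])-st["tool_pos"]
yaw=179.
for i in range(11):
    y=np.radians(yaw-5);x=np.array([np.cos(y),np.sin(y),0]);z=np.array([0,0,-1.]);G=np.c_[x,np.cross(z,x),z]
    print((G.T@(d/11)/40).round(2)); yaw-=10.1
```

```text
t 14.62 pos [649.1  97.8 149.3] q6 -1.4 F [0.2 0.9 0.3] w 34.0
  d world [-190.1 -404.8  -19.3]  shift now-axes [  4.513 -10.225   0.562]  shift goal-axes [-11.163  -0.615   0.483]  turn [-0.0013  0.0004  0.3074] deg [-5.000e-01  1.000e-01  1.107e+02]
[ 0.33 -0.96 -0.  ]
[ 0.16 -1.   -0.  ]
[-0.02 -1.02 -0.  ]
[-0.2 -1.  -0. ]
[-0.37 -0.95 -0.  ]
[-0.53 -0.87 -0.  ]
[-0.67 -0.76 -0.  ]
[-0.8  -0.63 -0.  ]
[-0.89 -0.48 -0.  ]
[-0.97 -0.32 -0.  ]
[-1.01 -0.14 -0.  ]
```

drive_tool(targets=[[[0.33, -0.96, -0.1, 0, 0, 0.028], [0.16, -1, -0.1, 0, 0, 0.028], [-0.02, -1, -0.1, 0, 0, 0.028], [-0.2, -1, -0.1, 0, 0, 0.028], [-0.37, -0.95, -0.1, 0, 0, 0.028], [-0.53, -0.87, -0.1, 0, 0, 0.028], [-0.67, -0.76, -0.1, 0, 0, 0.028], [-0.8, -0.63, -0.1, 0, 0, 0.028]]])

```text
clock: 15.62
tool_pos: [520.3, -209.5, 168.9]
ee_rot: [-2.093, -2.314, 0.036]
contact_force: [0.8, 0.3, -0.5]
grip_width: 34.1
```

Run:
```python
from h import *
need([459,-307,130],68)
```

```text
t 15.62 pos [ 520.3 -209.5  168.9] q6 -0.47 F [ 0.8  0.3 -0.5] w 34.1
  d world [-61.3 -97.5 -38.9]  shift now-axes [-2.272 -1.737  1.027]  shift goal-axes [-2.835 -0.507  0.972]  turn [-0.0049  0.0012  0.0771] deg [-1.8  0.4 27.8]
```

drive_tool(targets=[[[-0.8, -0.5, 0, -0.002, 0, 0.028], [-0.8, -0.35, 0.1, -0.002, 0, 0.028], [-0.7, -0.15, 0.3, 0, 0, 0.02], [-0.4, -0.05, 0.3, 0, 0, 0], [0, 0, 0, 0, 0, 0]]])

```text
clock: 16.25
tool_pos: [458.3, -317.1, 133.6]
ee_rot: [-2.605, -1.736, 0.021]
contact_force: [0.3, 0.7, 0.6]
grip_width: 33.8
```

Run:
```python
from h import *
np.set_printoptions(precision=1,suppress=True)
st=monitor.read_state(); im=imaging.snapshot("wrist"); c=cam("wrist",st);np.save("wc9.npy",im)
need([459,-307,130],68)
pr=proj(c,[[441.7,-300.3,6],[514.1,-329.2,6],[459,-307,6]]);print(pr)
crop(im,0,0,512,384,1.56,"pics/w9.png",a=1.1,pts=pr)
```

```text
t 16.3 pos [ 459.  -316.7  134.2] q6 -0.2 F [0.2 0.3 0.6] w 34.2
  d world [-0.   9.7 -4.2]  shift now-axes [ 0.2 -0.1  0.1]  shift goal-axes [ 0.2 -0.1  0.1]  turn [-0.  0. -0.] deg [-0.9  0.3 -0.6]
[[262.5 160.1]
 [262.9 229.5]
 [262.8 177.3]]
```

View pics/w9.png

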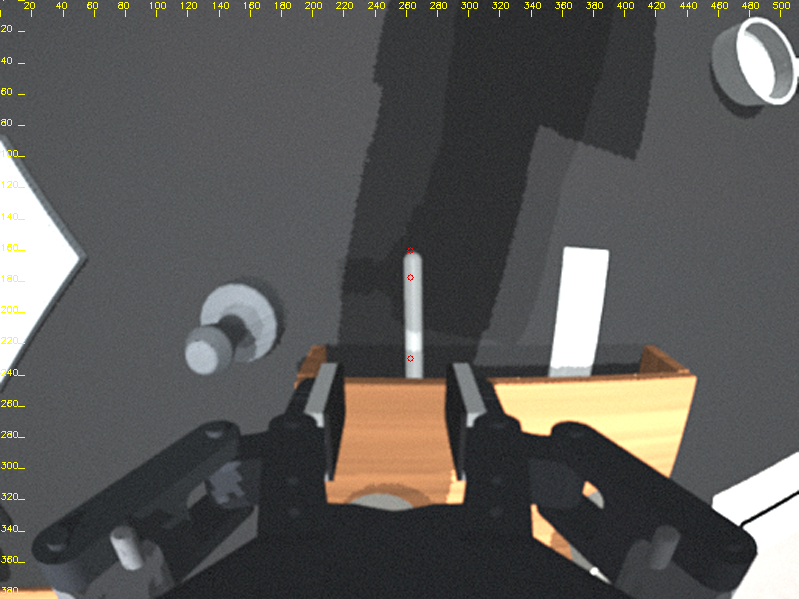

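Run:
```python
from h import *
np.set_printoptions(precision=2,suppress=True)
im=np.load("wc9.npy"); crop(im,235,150,300,250,6,"pics/w9c.png",a=1.1)
# threshold centroid per row
g=im.mean(2); 
for r in range(158,242,6):
    row=g[r,250:280]; m=row>row.min()+0.5*(row.max()-row.min()); cc=np.flatnonzero(m)+250; print(r,cc.min(),cc.max(),row.max().round(),end=" | ")
```

```text
158 250 279 43.0 | 164 260 268 168.0 | 170 259 269 186.0 | 176 259 269 189.0 | 182 259 269 184.0 | 188 259 269 188.0 | 194 260 269 186.0 | 200 260 269 184.0 | 206 260 270 183.0 | 212 260 269 192.0 | 218 260 269 228.0 | 224 260 269 224.0 | 230 260 270 180.0 | 236 260 270 180.0 |
```

View pics/w9c.png

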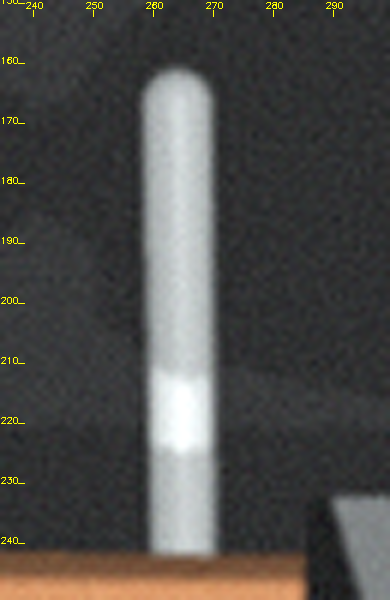

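Run:
```python
from h import *
np.set_printoptions(precision=2,suppress=True)
st=monitor.read_state(); c=cam("wrist",st)
a=atz(c,[[264.0,161.2],[265,236]],6); d=a[0]-a[1]; u=d/np.linalg.norm(d); print(a,np.linalg.norm(d),np.degrees(np.arctan2(d[1],d[0])))
g=a[0]-22*u; print(g)
need([g[0],g[1],60],np.degrees(np.arctan2(d[1],d[0]))-90)
```

```text
[[ 444.28 -299.03    6.  ]
 [ 523.34 -329.73    6.  ]] 84.8173432219084 158.77474993146575
[ 464.79 -306.99    6.  ]
 t 16.3 pos [ 459.  -316.7  134.2] q6 -0.2 F [0.2 0.3 0.6] w 34.2
  d world [  5.8   9.8 -74.2]  shift now-axes [0.29 0.07 1.85]  shift goal-axes [0.28 0.05 1.85]  turn [-0.  0. -0.] deg [-0.9  0.3 -1.4]
```

drive_tool(targets=[[[0.28, 0.06, 0, -0.0025, 0.0008, -0.004], [0, 0, 0.5, 0, 0, 0], [0, 0, 0.6, 0, 0, 0], [0, 0, 0.6, 0, 0, 0], [0, 0, 0.5, 0, 0, 0], [0, 0, 0, 0, 0, 0]]])

```text
clock: 17.05
tool_pos: [474.6, -298.8, 47.6]
ee_rot: [2.565, 1.801, 0.014]
contact_force: [0.3, 0.4, -0.0]
grip_width: 34.4
```

Run:
```python
from h import *
need([464.8,-307,-20],68.8)
```

```text
t 17.05 pos [ 474.6 -298.8   47.6] q6 -0.22 F [ 0.3  0.4 -0. ] w 34.4
  d world [ -9.8  -8.2 -67.6]  shift now-axes [-0.282 -0.18   1.686]  shift goal-axes [-0.281 -0.154  1.689]  turn [ 0.0018 -0.0005  0.0037] deg [ 0.7 -0.2  1.3]
```

drive_tool(targets=[[[-0.28, -0.16, 0, 0.0018, -0.0005, 0.0035], [0, 0, 0, 0, 0, 0], [0, 0, 0.3, 0, 0, 0], [0, 0, 0.3, 0, 0, 0], [0, 0, 0.3, 0, 0, 0], [0, 0, 0, 0, 0, 0]]])

```text
clock: 17.8
tool_pos: [466.7, -307.8, 12.0]
ee_rot: [2.586, 1.776, 0.003]
contact_force: [0.3, 0.5, 0.7]
grip_width: 34.0
```

Run:
```python
from h import *
np.set_printoptions(precision=2,suppress=True)
st=monitor.read_state(); im=imaging.snapshot("wrist"); c=cam("wrist",st)
need([464.8,-307,-20],68.8)
t=st["tool_pos"];Rt=R.from_rotvec(st["ee_rot"])
crop(im,170,130,350,320,3.2,"pics/w10.png",a=1.1)
im=imaging.snapshot("scene");s=cam("scene");print(proj(s,[t,t+[0,0,38]]));crop(im,60,180,260,320,4,"pics/s10.png",a=1.3)
```

```text
t 17.85 pos [ 467.2 -308.1   12.6] q6 -0.22 F [ 0.3 -0.7  0.3] w 34.4
  d world [ -2.4   1.1 -32.6]  shift now-axes [ 0.01 -0.07  0.81]  shift goal-axes [ 0.   -0.06  0.81]  turn [0. 0. 0.] deg [0.3 0.1 0.2]
[[158.8  265.54]
 [156.58 255.85]]
```

View pics/w10.png

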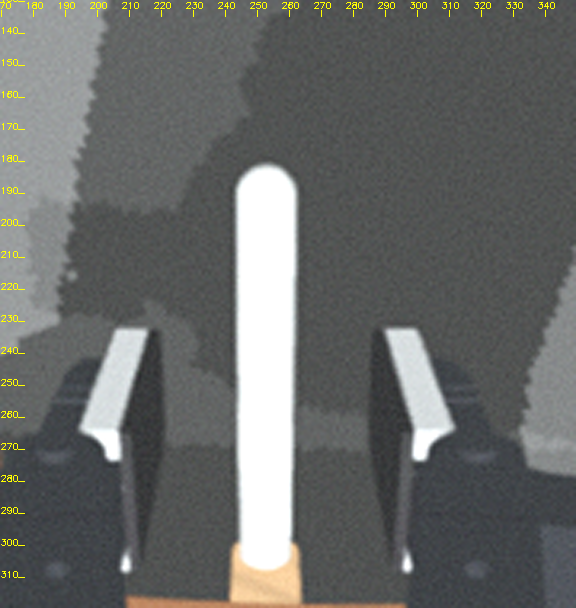

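View pics/s10.png

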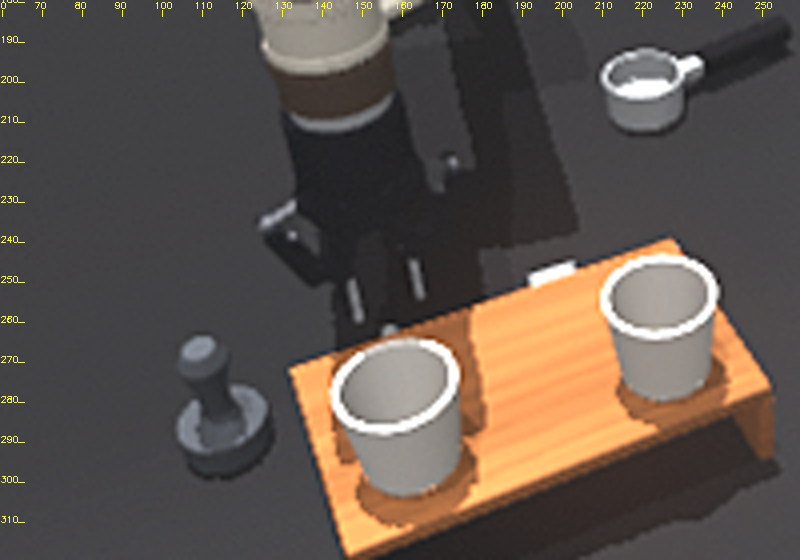

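drive_tool(targets=[[[0, -0.05, 0.1, 0, 0, 0], [0, 0, 0.3, 0, 0, 0], [0, 0, 0.3, 0, 0, 0], [0, 0, 0.2, 0, 0, 0], [0, 0, 0, 0, 0, 0]]])

```text
clock: 18.52
tool_pos: [466.1, -307.9, -25.1]
ee_rot: [2.584, 1.775, 0.005]
contact_force: [-0.5, -0.2, 0.6]
grip_width: 34.3
```

drive_tool(targets=[[[0, 0, 0.1, 0, 0, 0], [0, 0, 0.03, 0, 0, 0], [0, 0, 0, 0, 0, 0]]])

```text
clock: 18.9
tool_pos: [466.6, -308.2, -30.3]
ee_rot: [2.583, 1.774, 0.005]
contact_force: [-0.1, 0.2, -0.7]
grip_width: 34.2
```

Run:
```python
from h import *
np.set_printoptions(precision=2,suppress=True)
im=imaging.snapshot("wrist"); need([464.8,-307,-34],68.8)
crop(im,170,130,350,320,3.2,"pics/w11.png",a=1.1)
```

```text
t 18.95 pos [ 466.7 -308.2  -30.2] q6 -0.22 F [0.1 0.1 0.5] w 34.2
  d world [-1.9  1.2 -3.8]  shift now-axes [ 0.01 -0.06  0.09]  shift goal-axes [ 0.01 -0.05  0.1 ]  turn [0. 0. 0.] deg [0.5 0.1 0.2]
```

View pics/w11.png

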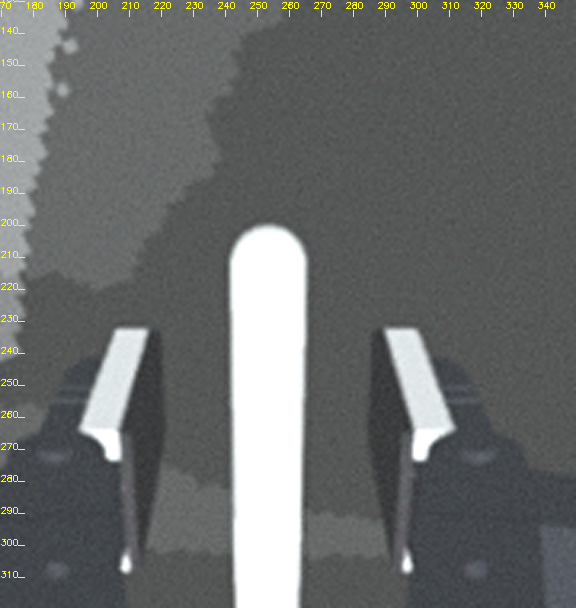

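drive_tool(targets=[[[0, 0, 0.08, 0, 0, 0], [0, 0, 0.03, 0, 0, 0], [0, 0, 0, 0, 0, 0]]])

```text
clock: 19.32
tool_pos: [467.0, -308.4, -34.5]
ee_rot: [2.582, 1.774, 0.006]
contact_force: [-0.1, 0.7, -0.5]
grip_width: 34.1
```

drive_tool(targets=[[[0, 0, 0, 0, 0, 0], [0, 0, 0, 0, 0, 0], [0, 0, 0, 0, 0, 0], [0, 0, 0, 0, 0, 0]]], hand=0)

```text
clock: 19.82
tool_pos: [467.0, -308.5, -34.2]
ee_rot: [2.582, 1.774, 0.006]
contact_force: [-0.2, 0.4, 0.2]
grip_width: 8.9
```

drive_tool(targets=[[[0, 0, 0, 0, 0, 0], [0, 0, 0, 0, 0, 0], [0, 0, 0.1, 0, 0, 0], [0, 0, 0.05, 0, 0, 0], [0, 0, 0, 0, 0, 0]]], hand=0.4)

```text
clock: 20.45
tool_pos: [467.2, -308.5, -39.8]
ee_rot: [2.582, 1.773, 0.006]
contact_force: [0.6, -0.5, 1.9]
grip_width: 34.3
```

drive_tool(targets=[[[0, 0, 0, 0, 0, 0], [0, 0, 0, 0, 0, 0], [0, 0, 0, 0, 0, 0], [0, 0, 0, 0, 0, 0]]], hand=0)

```text
clock: 20.95
tool_pos: [468.6, -308.8, -38.4]
ee_rot: [2.58, 1.772, 0.009]
contact_force: [-0.0, -0.0, 3.3]
grip_width: 9.2
```

drive_tool(targets=[[[0, -0.1, -0.05, 0, 0, 0], [0, -0.35, -0.02, 0, 0, 0], [0, -0.4, 0, 0, 0, 0], [0, -0.4, 0, 0, 0, 0], [0, -0.4, 0, 0, 0, 0], [0, -0.4, 0, 0, 0, 0], [0, -0.4, 0, 0, 0, 0], [0, -0.3, 0, 0, 0, 0]]])

```text
clock: 21.95
tool_pos: [363.0, -268.4, -38.4]
ee_rot: [2.578, 1.772, 0.01]
contact_force: [0.6, -0.7, 1.0]
grip_width: 9.7
```

Run:
```python
from h import *
np.set_printoptions(precision=2,suppress=True)
im=imaging.snapshot("wrist"); need([364,-268,-37],68.8)
crop(im,0,0,512,384,1.56,"pics/w12.png",a=1.1)
```

```text
t 22.0 pos [ 361.5 -267.8  -38.5] q6 -0.27 F [-2.7  0.8  2.8] w 9.1
  d world [ 2.5 -0.2  1.5]  shift now-axes [ 0.02  0.06 -0.04]  shift goal-axes [ 0.02  0.06 -0.04]  turn [0. 0. 0.] deg [0.7 0.1 0.2]
```

View pics/w12.png

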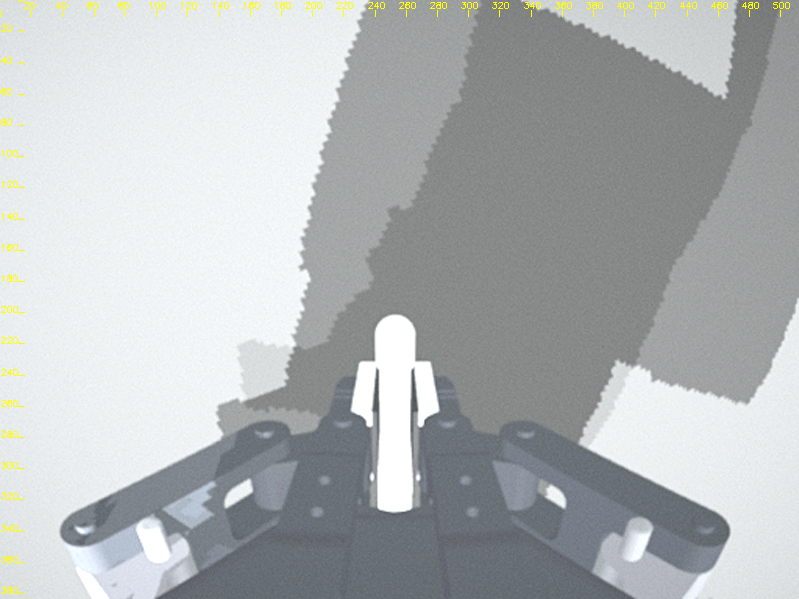

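drive_tool(targets=[[[0, 0, 0, 0, 0, 0], [0, 0, 0, 0, 0, 0], [0, 0, 0, 0, 0, 0], [0, 0, -0.5, 0, 0, 0], [0, 0, -0.9, 0, 0, 0], [0, 0, -0.9, 0, 0, 0], [0, 0, -0.6, 0, 0, 0], [0, 0, 0, 0, 0, 0]]], hand=0.45)

```text
clock: 23.0
tool_pos: [360.4, -266.6, 79.1]
ee_rot: [2.583, 1.776, 0.006]
contact_force: [1.1, -1.2, -0.3]
grip_width: 38.1
```

Run:
```python
from h import *
np.set_printoptions(precision=2,suppress=True)
st=monitor.read_state();im=imaging.snapshot("wrist"); need([364,-268,-37],68.8)
np.save("w13.npy",im)
crop(im,130,100,390,344,2.3,"pics/w13.png",a=0.8)
im=imaging.snapshot("top");crop(im,295,120,420,250,4.6,"pics/t13.png",a=1.4)
```

```text
t 23.05 pos [ 359.6 -266.    78. ] q6 -0.27 F [-0.5 -0.3 -0.4] w 38.7
  d world [   4.4   -2.  -115. ]  shift now-axes [-0.01  0.1   2.88]  shift goal-axes [-0.01  0.12  2.87]  turn [0. 0. 0.] deg [0.3 0.  0.2]
```

View pics/w13.png

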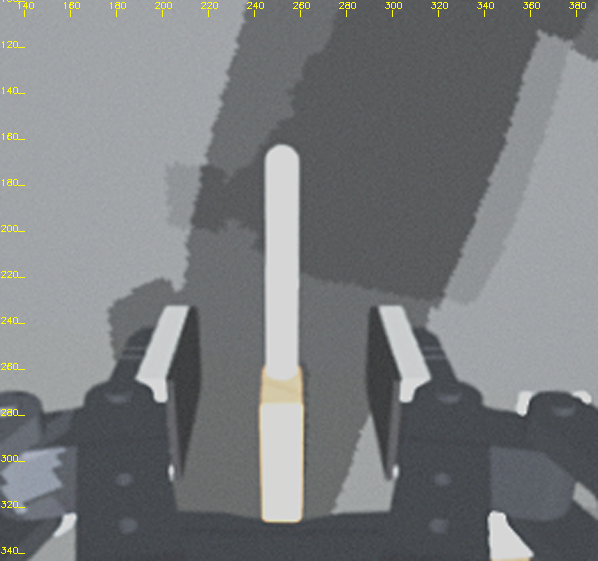

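View pics/t13.png

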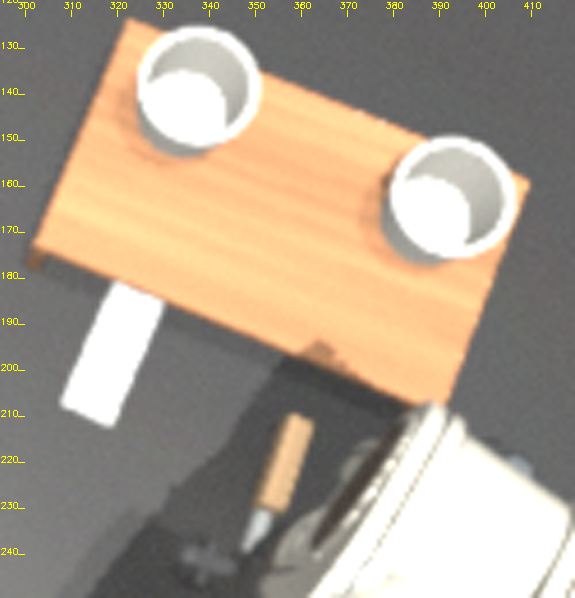

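Run:
```python
from h import *
np.set_printoptions(precision=2,suppress=True)
st=monitor.read_state();c=cam("wrist",st)
im=np.load("w13.npy").astype(float); 
for r in (170,190,210,230,250):
    row=im[r,235:272].mean(1); m=row>130; cc=np.flatnonzero(m)+235; print(r,cc.min(),cc.max(),end=" | ")
tip=atz(c,[[252.0,162.2]],6)[0]; f=atz(c,[[243,275],[261.5,275]],34); jn=atz(c,[[252.5,265]],6)[0]
print(tip,f,jn,"len",np.linalg.norm(tip-jn),"hw",np.linalg.norm(f[0]-f[1]))
d=tip-jn; yaw=np.degrees(np.arctan2(d[1],d[0])); print(yaw, np.linalg.norm(tip[:2]-f.mean(0)[:2]))
u=(d/np.linalg.norm(d))
h=tip-125*u; print("handle",h)
need([h[0],h[1],60],yaw-90)
```

```text
170 245 260 | 190 245 260 | 210 245 259 | 230 245 259 | 250 245 259 | [ 333.59 -257.      6.  ] [[ 418.54 -297.95   34.  ]
 [ 424.32 -282.86   34.  ]] [ 426.71 -292.19    6.  ] len 99.5512717208311 hw 16.15998916662423
159.29816684690562 93.98332895444776
handle [ 450.51 -301.18    6.  ]
 t 23.1 pos [ 358.7 -265.4   77. ] q6 -0.27 F [-0.9  0.   0.2] w 38.4
  d world [ 91.8 -35.8 -17. ]  shift now-axes [-0.01  2.46  0.43]  shift goal-axes [-0.03  2.46  0.42]  turn [ 0. -0. -0.] deg [ 0.2 -0.  -0.3]
```

drive_tool(targets=[[[0, 0.6, 0, 0, 0, 0], [0, 0.8, 0, 0, 0, 0], [0, 0.75, 0, 0, 0, 0], [0, 0.2, 0.1, 0, 0, 0], [0, 0, 0, 0, 0, 0]]])

```text
clock: 23.72
tool_pos: [442.8, -295.9, 63.8]
ee_rot: [-2.578, -1.773, 0.006]
contact_force: [-0.2, 0.3, -0.5]
grip_width: 38.3
```

Run:
```python
from h import *
np.set_printoptions(precision=2,suppress=True)
need([450.2,-301.1,20],69.3)
```

```text
t 23.73 pos [ 442.8 -295.9   63.8] q6 -0.22 F [-0.2  0.3 -0.5] w 38.3
  d world [  7.4  -5.2 -43.8]  shift now-axes [-0.06  0.23  1.09]  shift goal-axes [-0.06  0.22  1.09]  turn [-0. -0. -0.] deg [-0.7 -0.2 -0.3]
```

drive_tool(targets=[[[-0.06, 0.22, 0, -0.002, -0.0005, -0.001], [0, 0, 0, 0, 0, 0], [0, 0, 0.35, 0, 0, 0], [0, 0, 0.35, 0, 0, 0], [0, 0, 0.3, 0, 0, 0], [0, 0, 0, 0, 0, 0]]])

```text
clock: 24.48
tool_pos: [446.6, -299.8, 19.5]
ee_rot: [-2.58, -1.785, 0.001]
contact_force: [0.3, -0.2, 0.6]
grip_width: 38.6
```

Run:
```python
from h import *
np.set_printoptions(precision=2,suppress=True)
st=monitor.read_state();im=imaging.snapshot("wrist");c=cam("wrist",st)
need([450.2,-301.1,-34.5],69.3)
crop(im,130,100,390,344,2.3,"pics/w14.png",a=0.9)
```

```text
t 24.52 pos [ 447.1 -300.1   20.1] q6 -0.23 F [-0.2 -0.3 -0.5] w 38.3
  d world [  3.1  -1.  -54.6]  shift now-axes [0.   0.09 1.37]  shift goal-axes [0.   0.08 1.37]  turn [-0. -0.  0.] deg [-0.2 -0.1  0. ]
```

View pics/w14.png

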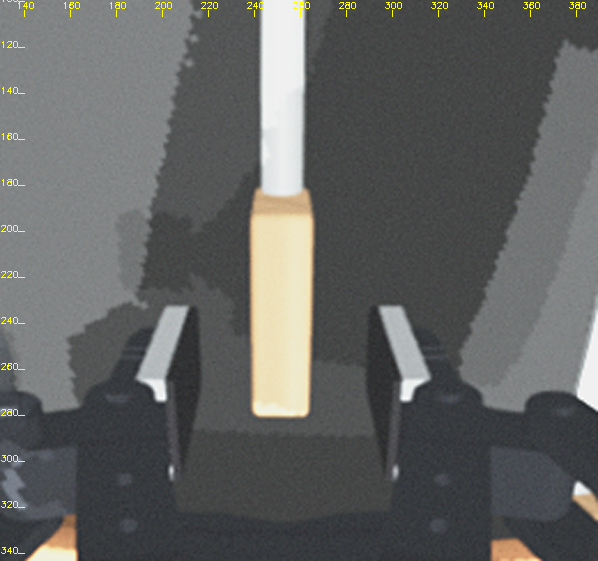

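drive_tool(targets=[[[0, 0.06, 0.2, 0, 0, 0], [0, 0, 0.35, 0, 0, 0], [0, 0, 0.35, 0, 0, 0], [0, 0, 0.25, 0, 0, 0], [0, 0, 0.05, 0, 0, 0], [0, 0, 0, 0, 0, 0]]])

```text
clock: 25.28
tool_pos: [449.8, -301.1, -31.2]
ee_rot: [-2.581, -1.786, 0.0]
contact_force: [0.4, 0.5, -0.9]
grip_width: 38.3
```

Run:
```python
from h import *
need([450.2,-301.1,-34.5],69.3)
```

```text
t 25.27 pos [ 449.8 -301.1  -31.2] q6 -0.23 F [ 0.4  0.5 -0.9] w 38.3
  d world [ 0.4  0.  -3.3]  shift now-axes [0.004 0.01  0.081]  shift goal-axes [0.004 0.01  0.081]  turn [-0.0004 -0.0002  0.0001] deg [-0.1 -0.1  0. ]
```

drive_tool(targets=[[[0, 0, 0.05, 0, 0, 0], [0, 0, 0, 0, 0, 0], [0, 0, 0, 0, 0, 0], [0, 0, 0, 0, 0, 0], [0, 0, 0, 0, 0, 0]]], hand=0)

```text
clock: 25.9
tool_pos: [450.4, -301.5, -32.6]
ee_rot: [-2.583, -1.786, -0.001]
contact_force: [0.5, -1.6, -0.9]
grip_width: 14.9
```

Run:
```python
from h import *
np.set_printoptions(precision=2,suppress=True)
st=monitor.read_state();im=imaging.snapshot("wrist");c=cam("wrist",st)
need([450.2,-301.1,-34.5],69.3); print(R.from_rotvec(st["ee_rot"]).as_matrix())
crop(im,130,60,390,304,2.3,"pics/w15.png",a=0.8); np.save("w15.npy",im)
```

```text
t 25.95 pos [ 450.4 -301.4  -32.6] q6 -0.23 F [-0.2 -0.6 -1.3] w 15.1
  d world [-0.2  0.3 -1.9]  shift now-axes [ 0.01 -0.01  0.05]  shift goal-axes [ 0.01 -0.01  0.05]  turn [-0. -0.  0.] deg [-0.1 -0.1  0. ]
[[ 0.35  0.94 -0.  ]
 [ 0.94 -0.35  0.  ]
 [ 0.   -0.   -1.  ]]
```

View pics/w15.png

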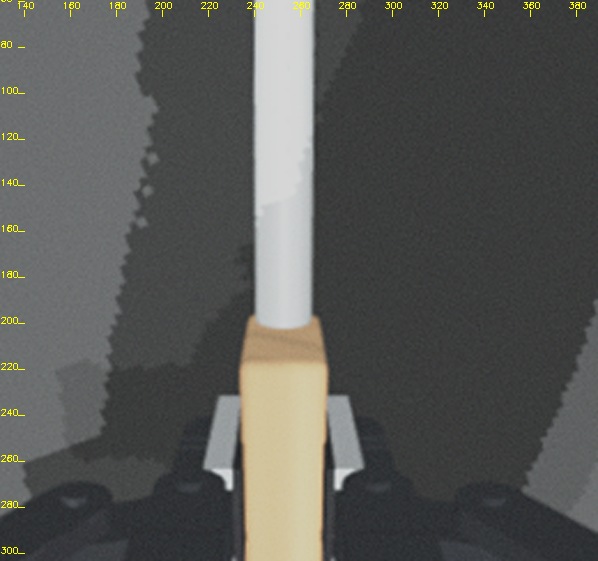

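Run:
```python
from h import *
np.set_printoptions(precision=2,suppress=True)
st=monitor.read_state();c=cam("wrist",st)
f=atz(c,[[239,217],[272,217]],34); t=st["tool_pos"]; Rt=R.from_rotvec(st["ee_rot"])
print("handle front rel tool", Rt.inv().apply(f-t))
yaw=69.3; d=np.array([438-450,107+301,0.])
for i in range(20):
    y=np.radians(yaw+5);x=np.array([np.cos(y),np.sin(y),0]);z=np.array([0,0,-1.]);G=np.c_[x,np.cross(z,x),z]
    print(i,(G.T@(d/20)/40).round(2)); yaw+=10.
```

```text
handle front rel tool [[ -6.3  -26.49 -66.58]
 [  7.31 -26.48 -66.57]]
0 [ 0.49 -0.15  0.  ]
1 [ 0.51 -0.07  0.  ]
2 [0.51 0.02 0.  ]
3 [0.5  0.11 0.  ]
4 [0.47 0.2  0.  ]
5 [0.43 0.28 0.  ]
6 [0.38 0.35 0.  ]
7 [0.31 0.41 0.  ]
8 [0.23 0.45 0.  ]
9 [0.15 0.49 0.  ]
10 [0.07 0.51 0.  ]
11 [-0.02  0.51  0.  ]
12 [-0.11  0.5   0.  ]
13 [-0.2   0.47  0.  ]
14 [-0.28  0.43  0.  ]
15 [-0.35  0.38  0.  ]
16 [-0.41  0.31  0.  ]
17 [-0.45  0.23  0.  ]
18 [-0.49  0.15  0.  ]
19 [-0.51  0.07  0.  ]
```

drive_tool(targets=[[[0, 0, -0.3, 0, 0, 0], [0, 0, -0.6, 0, 0, 0], [0, 0, -0.8, 0, 0, 0], [0, 0, -0.8, 0, 0, 0], [0, 0, -0.7, 0, 0, 0], [0, 0, -0.3, 0, 0, 0]]])

```text
clock: 26.7
tool_pos: [449.8, -301.3, 114.2]
ee_rot: [-2.582, -1.786, -0.0]
contact_force: [0.1, 0.9, -1.3]
grip_width: 15.0
```

drive_tool(targets=[[[0.49, -0.15, -0.05, 0, 0, -0.028], [0.51, -0.07, -0.05, 0, 0, -0.028], [0.51, 0.02, -0.05, 0, 0, -0.028], [0.5, 0.11, -0.05, 0, 0, -0.028], [0.47, 0.2, -0.05, 0, 0, -0.028], [0.43, 0.28, -0.05, 0, 0, -0.028], [0.38, 0.35, -0.05, 0, 0, -0.028], [0.31, 0.41, -0.05, 0, 0, -0.028]]])

```text
clock: 27.7
tool_pos: [453.1, -132.6, 130.2]
ee_rot: [-0.746, -3.047, -0.004]
contact_force: [-0.2, -1.0, -1.1]
grip_width: 15.0
```

drive_tool(targets=[[[0.23, 0.45, -0.05, 0, 0, -0.028], [0.15, 0.49, -0.05, 0, 0, -0.028], [0.07, 0.51, -0.05, 0, 0, -0.028], [-0.02, 0.51, -0.05, 0, 0, -0.028], [-0.1, 0.5, -0.05, 0, 0, -0.028], [-0.2, 0.47, 0, 0, 0, -0.028], [-0.28, 0.43, 0, 0, 0, -0.028], [-0.35, 0.38, 0, 0, 0, -0.028]]])

```text
clock: 28.7
tool_pos: [443.8, 37.3, 138.6]
ee_rot: [1.467, -2.768, -0.017]
contact_force: [0.3, 0.2, -1.4]
grip_width: 15.2
```

Run:
```python
from h import *
b=place(DISP,[[-205,-110,0]])[0]
need([b[0],b[1],70],268.85)
```

```text
t 28.7 pos [443.8  37.3 138.6] q6 -2.47 F [ 0.3  0.2 -1.4] w 15.2
  d world [  0.   69.9 -68.6]  shift now-axes [-1.451  0.956  1.725]  shift goal-axes [-1.746  0.035  1.716]  turn [ 0.0023  0.0002 -0.0917] deg [  0.8   0.1 -33. ]
```

drive_tool(targets=[[[-0.35, 0.22, 0.1, 0.001, 0, -0.026], [-0.4, 0.15, 0.2, 0.001, 0, -0.026], [-0.45, 0.07, 0.3, 0, 0, -0.024], [-0.4, 0, 0.3, 0, 0, -0.012], [0, 0, 0.2, 0, 0, 0], [0, 0, 0, 0, 0, 0]]])

```text
clock: 29.45
tool_pos: [445.2, 107.2, 91.8]
ee_rot: [2.191, -2.242, -0.007]
contact_force: [0.0, -0.2, -2.2]
grip_width: 15.0
```

Run:
```python
from h import *
b=place(DISP,[[-205,-110,0]])[0]
need([b[0],b[1],21.4],268.85)
```

```text
t 29.45 pos [445.2 107.2  91.8] q6 -2.88 F [ 0.  -0.2 -2.2] w 15.0
  d world [ -1.3  -0.1 -70.4]  shift now-axes [-1.000e-03  1.900e-02  1.759e+00]  shift goal-axes [0.002 0.033 1.759]  turn [ 0.0012 -0.0003 -0.0005] deg [ 0.4 -0.1 -0.2]
```

drive_tool(targets=[[[0, 0, 0.3, 0.001, 0, 0], [0, 0, 0.45, 0, 0, 0], [0, 0, 0.45, 0, 0, 0], [0, 0, 0.35, 0, 0, 0], [0, 0, 0.1, 0, 0, 0], [0, 0, 0, 0, 0, 0]]])

```text
clock: 30.2
tool_pos: [447.0, 103.8, 26.5]
ee_rot: [-2.185, 2.257, -0.006]
contact_force: [0.5, 0.7, -1.9]
grip_width: 15.3
```

Run:
```python
from h import *
np.set_printoptions(precision=1,suppress=True)
st=monitor.read_state();im=imaging.snapshot("wrist");c=cam("wrist",st); np.save("w16.npy",im)
b=place(DISP,[[-205,-110,0]])[0]
need([b[0],b[1],21.4],268.85)
t=st["tool_pos"];Rt=R.from_rotvec(st["ee_rot"])
pr=proj(c,place(DISP,[[-52,-130,96],[-52,-90,96],[-44,-130,96],[-44,-90,96],[-5,-130,96],[-5,-90,96]]));print(pr)
crop(im,130,0,390,244,2.4,"pics/w16.png",a=1,pts=pr)
im=imaging.snapshot("scene");s=cam("scene")
ps=proj(s,np.r_[place(DISP,[[-52,-110,60],[-5,-110,60]]),[t+Rt.apply([0,-124,-39])]]);print(ps)
crop(im,200,160,320,245,6.5,"pics/s16.png",a=1.3,pts=ps)
```

```text
t 30.25 pos [447.2 103.9  26.7] q6 -2.88 F [-1.1 -0.1 -1.3] w 15.4
  d world [-3.4  3.2 -5.3]  shift now-axes [-0.1  0.1  0.1]  shift goal-axes [-0.1  0.1  0.1]  turn [-0. -0. -0.] deg [-0.2 -0.1 -0.7]
[[ 287.7  -69. ]
 [ 189.9  -65.9]
 [ 286.8  -82.6]
 [ 190.9  -79.5]
 [ 282.4 -136.6]
 [ 195.9 -133.8]]
[[281.6 202.7]
 [293.1 208.1]
 [274.6 199. ]]
```

View pics/w16.png

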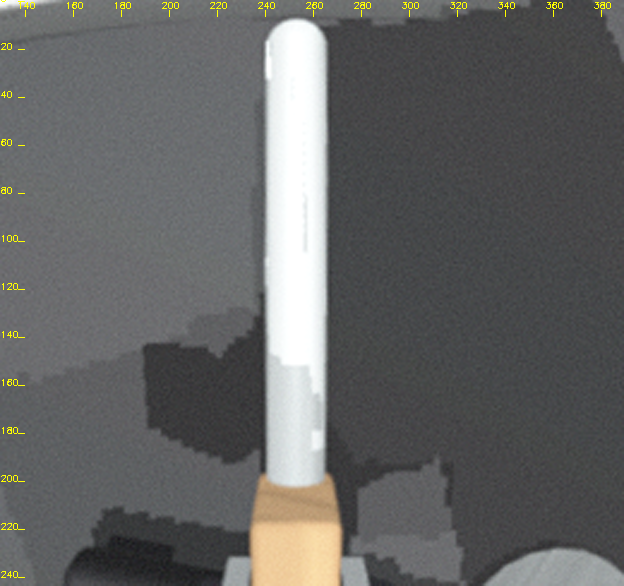

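View pics/s16.png

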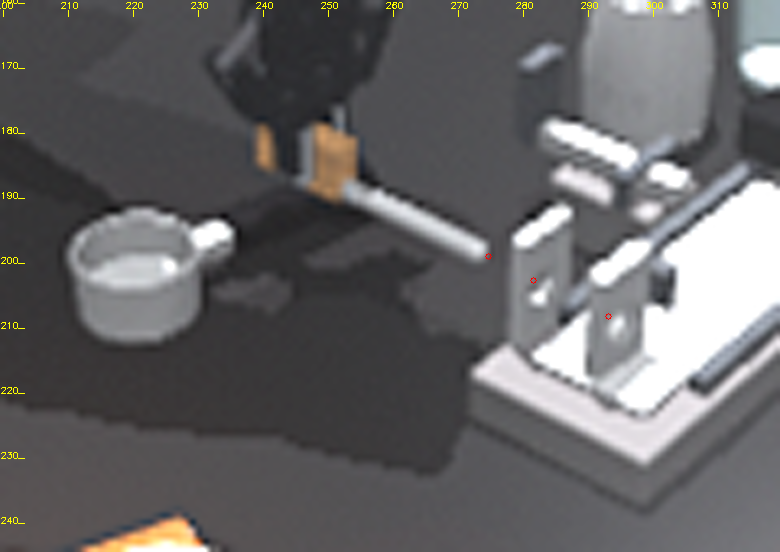

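Run:
```python
from h import *
b=place(DISP,[[-203,-110,0]])[0]
need([b[0],b[1],21.4],268.85)
```

```text
t 30.3 pos [447.4 104.   26.8] q6 -2.88 F [-0.7  0.7 -1.9] w 14.8
  d world [-1.6  3.  -5.4]  shift now-axes [-0.075  0.042  0.136]  shift goal-axes [-0.075  0.041  0.136]  turn [-0.0006 -0.0003 -0.0019] deg [-0.2 -0.1 -0.7]
```

drive_tool(targets=[[[-0.075, 0.04, 0.13, -0.0006, -0.0003, -0.002], [0, 0, 0, 0, 0, 0], [0, 0, 0, 0, 0, 0]]])

```text
clock: 30.68
tool_pos: [446.8, 107.7, 22.3]
ee_rot: [-2.2, 2.24, -0.001]
contact_force: [-0.6, 0.2, -1.4]
grip_width: 15.0
```

Run:
```python
from h import *
b=place(DISP,[[-203,-110,0]])[0]
need([b[0],b[1],21.4],268.85)
```

```text
t 30.68 pos [446.8 107.7  22.3] q6 -2.89 F [-0.6  0.2 -1.4] w 15.0
  d world [-0.9 -0.6 -0.9]  shift now-axes [0.016 0.023 0.022]  shift goal-axes [0.016 0.022 0.022]  turn [-0.0003  0.0001  0.0003] deg [-0.1  0.   0.1]
```

drive_tool(targets=[[[0.015, -0.2, 0.02, 0, 0, 0], [0, -0.25, 0, 0, 0, 0], [0, 0, 0, 0, 0, 0]]])

```text
clock: 31.05
tool_pos: [466.9, 106.9, 21.8]
ee_rot: [-2.199, 2.239, -0.003]
contact_force: [1.2, 0.0, -1.2]
grip_width: 15.3
```

Run:
```python
from h import *
np.set_printoptions(precision=1,suppress=True)
b=place(DISP,[[-185,-110,0]])[0]
need([b[0],b[1],21.4],268.85)
st=monitor.read_state();t=st["tool_pos"];Rt=R.from_rotvec(st["ee_rot"])
im=imaging.snapshot("scene");s=cam("scene")
ps=proj(s,np.r_[place(DISP,[[-52,-130,96],[-44,-130,96],[-44,-90,96],[-44,-110,60],[5,-110,60]]),[t+Rt.apply([0,-124,-39])]]);print(ps)
crop(im,260,170,320,230,10,"pics/s17.png",a=1.3,pts=ps)
im=imaging.snapshot("top");tc=cam("top")
pt=proj(tc,np.r_[place(DISP,[[-52,-130,96],[-52,-90,96],[-44,-130,96],[-44,-90,96]]),[t+Rt.apply([0,-124,-39])]]);print(pt)
crop(im,180,130,260,210,7,"pics/t17.png",a=1.3,pts=pt)
```

```text
t 31.05 pos [466.9 106.9  21.8] q6 -2.9 F [ 1.2  0.  -1.2] w 15.3
  d world [-3.1 -0.2 -0.4]  shift now-axes [0.  0.1 0. ]  shift goal-axes [0.  0.1 0. ]  turn [-0.  0.  0.] deg [-0.2  0.1  0.1]
[[278.2 196.4]
 [280.1 197.3]
 [287.5 192. ]
 [283.5 203.6]
 [295.6 209.3]
 [280.2 201.6]]
[[221.  166. ]
 [206.7 165.7]
 [221.1 163.2]
 [206.8 162.9]
 [214.6 170.7]]
```

View pics/s17.png

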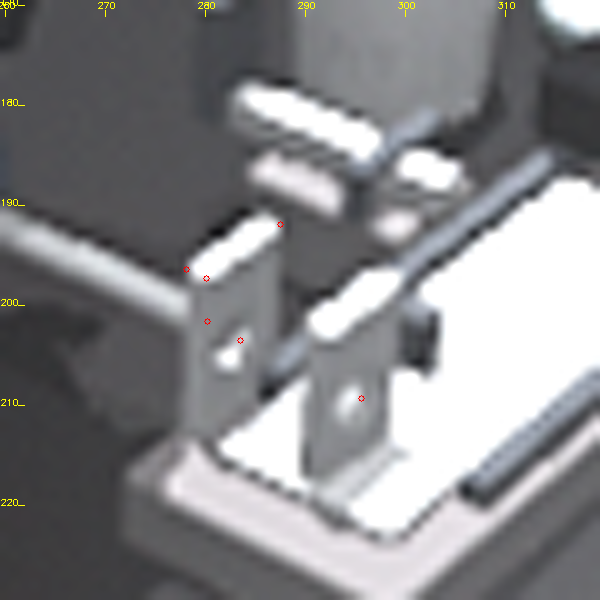

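View pics/t17.png

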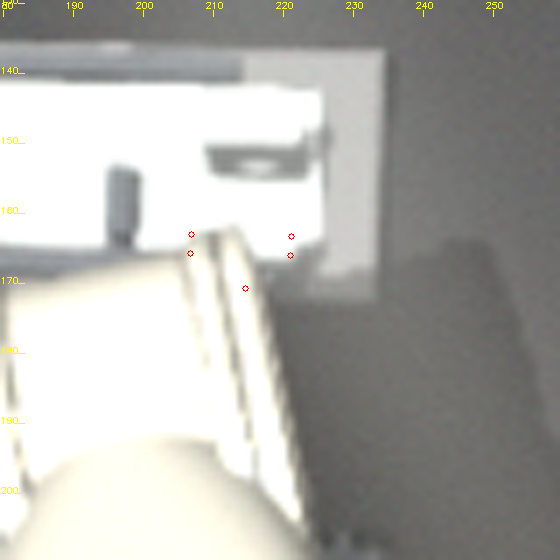

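drive_tool(targets=[[[0, -0.15, 0, 0, 0, 0], [0, -0.2, 0.01, 0, 0, 0], [0, -0.2, 0, 0, 0, 0], [0, 0, 0, 0, 0, 0]]])

```text
clock: 31.65
tool_pos: [489.1, 106.3, 21.1]
ee_rot: [-2.2, 2.24, -0.001]
contact_force: [-0.3, -0.2, -1.1]
grip_width: 15.1
```

Run:
```python
from h import *
np.set_printoptions(precision=2,suppress=True)
b=place(DISP,[[-160,-110,0]])[0]
need([b[0],b[1],21.4],268.85)
st=monitor.read_state();t=st["tool_pos"];Rt=R.from_rotvec(st["ee_rot"])
im=imaging.snapshot("scene");s=cam("scene")
ps=proj(s,np.r_[place(DISP,[[-44,-110,60],[5,-110,60]]),[t+Rt.apply([0,-124,-39])]])
crop(im,260,170,320,230,10,"pics/s18.png",a=1.3,pts=ps)
```

```text
t 31.65 pos [489.1 106.3  21.1] q6 -2.91 F [-0.3 -0.2 -1.1] w 15.1
  d world [-0.3 -0.1  0.3]  shift now-axes [ 0.    0.01 -0.01]  shift goal-axes [ 0.    0.01 -0.01]  turn [-0.  0.  0.] deg [-0.1  0.   0.1]
```

View pics/s18.png

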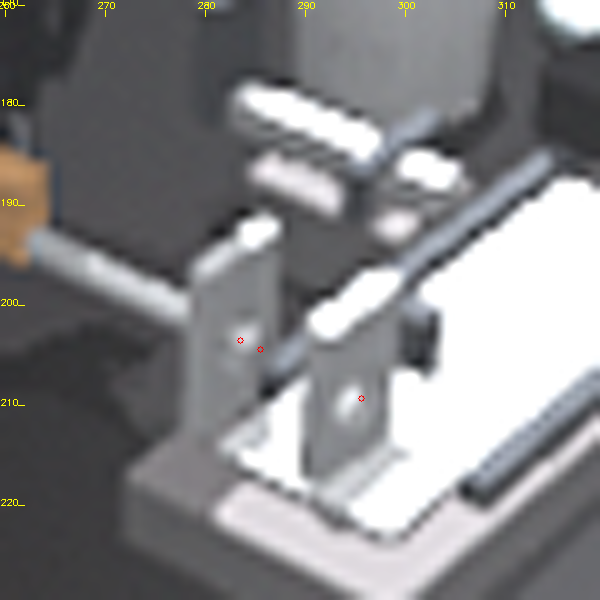

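drive_tool(targets=[[[0, -0.15, 0, 0, 0, 0], [0, -0.2, 0, 0, 0, 0], [0, -0.2, 0, 0, 0, 0], [0, 0, 0, 0, 0, 0]]])

```text
clock: 32.2
tool_pos: [512.0, 105.8, 21.0]
ee_rot: [-2.201, 2.24, -0.001]
contact_force: [-0.4, -1.1, -2.2]
grip_width: 15.0
```

Run:
```python
from h import *
np.set_printoptions(precision=2,suppress=True)
b=place(DISP,[[-138,-110,0]])[0]
need([b[0],b[1],21.4],268.85)
st=monitor.read_state();t=st["tool_pos"];Rt=R.from_rotvec(st["ee_rot"])
im=imaging.snapshot("scene");s=cam("scene")
ps=proj(s,np.r_[place(DISP,[[-44,-110,60],[5,-110,60]]),[t+Rt.apply([0,-124,-39])]])
crop(im,260,170,320,230,10,"pics/s19.png",a=1.3,pts=ps)
```

```text
t 32.2 pos [512.  105.8  21. ] q6 -2.92 F [-0.4 -1.1 -2.2] w 15.0
  d world [-1.2 -0.   0.4]  shift now-axes [ 0.    0.03 -0.01]  shift goal-axes [ 0.    0.03 -0.01]  turn [-0.  0.  0.] deg [-0.1  0.   0.1]
```

View pics/s19.png

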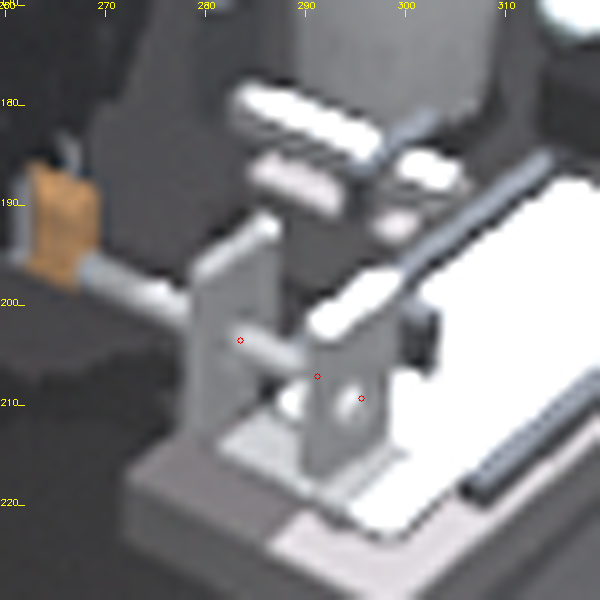

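drive_tool(targets=[[[0, -0.12, 0, 0, 0, 0], [0, -0.15, -0.005, 0, 0, 0], [0, -0.15, 0, 0, 0, 0], [0, 0, 0, 0, 0, 0]]])

```text
clock: 32.75
tool_pos: [529.1, 105.4, 21.0]
ee_rot: [-2.202, 2.241, 0.0]
contact_force: [-0.1, 0.1, -1.7]
grip_width: 15.1
```

Run:
```python
from h import *
np.set_printoptions(precision=2,suppress=True)
b=place(DISP,[[-120,-110,0]])[0]
need([b[0],b[1],21.4],268.85)
st=monitor.read_state();t=st["tool_pos"];Rt=R.from_rotvec(st["ee_rot"])
im=imaging.snapshot("scene");s=cam("scene")
ps=proj(s,np.r_[place(DISP,[[-44,-110,60],[5,-110,60]]),[t+Rt.apply([0,-124,-39])]])
crop(im,260,170,320,230,10,"pics/s20.png",a=1.3,pts=ps)
```

```text
t 32.75 pos [529.1 105.4  21. ] q6 -2.93 F [-0.1  0.1 -1.7] w 15.1
  d world [-0.3  0.   0.4]  shift now-axes [-0.    0.01 -0.01]  shift goal-axes [-0.    0.01 -0.01]  turn [0. 0. 0.] deg [0.  0.  0.1]
```

View pics/s20.png

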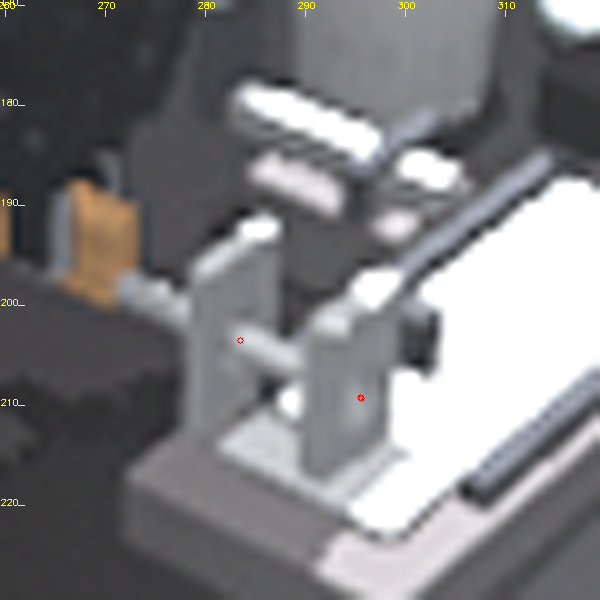

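drive_tool(targets=[[[0, -0.15, 0, 0, 0, 0], [0, -0.2, -0.005, 0, 0, 0], [0, -0.2, 0, 0, 0, 0], [0, -0.2, 0, 0, 0, 0], [0, 0, 0, 0, 0, 0]]])

```text
clock: 33.42
tool_pos: [561.1, 104.8, 21.0]
ee_rot: [2.202, -2.241, -0.0]
contact_force: [-0.4, 0.1, -1.1]
grip_width: 14.8
```

Run:
```python
from h import *
b=place(DISP,[[-82,-110,0]])[0]
need([b[0],b[1],21.4],268.85)
```

```text
t 33.42 pos [561.1 104.8  21. ] q6 -2.94 F [-0.4  0.1 -1.1] w 14.8
  d world [ 5.7 -0.2  0.4]  shift now-axes [ 0.001 -0.143 -0.009]  shift goal-axes [ 0.001 -0.143 -0.009]  turn [0.     0.     0.0004] deg [0.  0.  0.1]
```

drive_tool(targets=[[[0, -0.08, 0, 0, 0, 0], [0, -0.08, 0, 0, 0, 0], [0, -0.05, 0, 0, 0, 0]]])

```text
clock: 33.8
tool_pos: [569.3, 104.6, 20.8]
ee_rot: [2.201, -2.24, -0.001]
contact_force: [-0.6, -0.9, -1.8]
grip_width: 15.1
```

drive_tool(targets=[[[0, -0.06, 0, 0, 0, 0], [0, -0.06, 0, 0, 0, 0], [0, -0.04, 0, 0, 0, 0]]])

```text
clock: 34.17
tool_pos: [569.0, 104.4, 19.6]
ee_rot: [2.195, -2.233, -0.015]
contact_force: [-4.2, 1.2, 0.5]
grip_width: 15.2
```

drive_tool(targets=[[[0, -0.1, 0, 0, 0, 0], [0, -0.08, 0, 0, 0, 0]]])

```text
clock: 34.42
tool_pos: [568.2, 104.2, 18.8]
ee_rot: [2.189, -2.224, -0.031]
contact_force: [-9.5, -0.2, 7.2]
grip_width: 14.9
```

Run:
```python
from h import *
np.set_printoptions(precision=2,suppress=True)
b=place(DISP,[[-82,-110,0]])[0]
need([b[0],b[1],21.4],268.85)
im=imaging.snapshot("scene")
crop(im,250,165,320,235,9,"pics/s21.png",a=1.3)
im=imaging.snapshot("wrist");crop(im,130,60,390,304,2.3,"pics/w21.png",a=1)
```

```text
t 34.42 pos [568.2 104.2  18.8] q6 -2.95 F [-9.5 -0.2  7.2] w 14.9
  d world [-1.3  0.5  2.6]  shift now-axes [-0.01  0.04 -0.06]  shift goal-axes [-0.01  0.03 -0.07]  turn [ 0. -0.  0.] deg [ 1.7 -0.1  0.2]
```

View pics/s21.png

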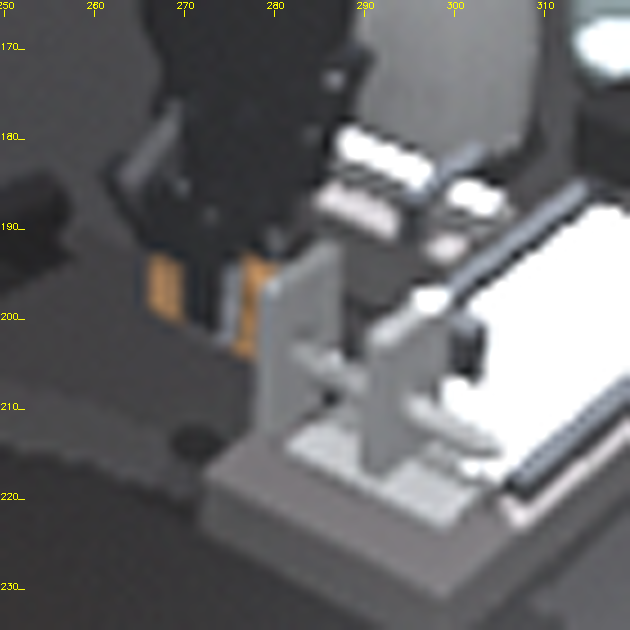

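View pics/w21.png

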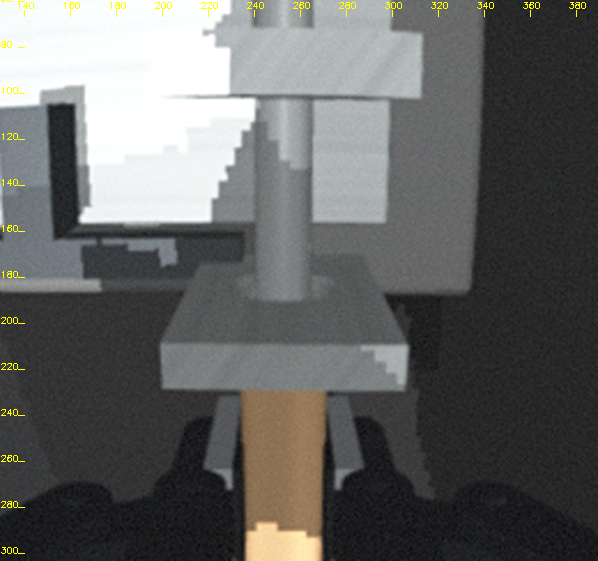

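drive_tool(targets=[[[0, -0.02, 0, 0, 0, 0], [0, -0.02, 0, 0, 0, 0]]])

```text
clock: 34.78
tool_pos: [568.0, 104.2, 19.1]
ee_rot: [2.188, -2.222, -0.034]
contact_force: [-5.1, -0.0, 0.4]
grip_width: 15.1
```

drive_tool(targets=[[[0, 0, 0, 0, 0, 0], [0, 0, 0, 0, 0, 0], [0, 0, 0, 0, 0, 0], [0, 0, 0, 0, 0, 0]]], hand=0.35)

```text
clock: 35.28
tool_pos: [572.2, 104.4, 20.4]
ee_rot: [2.191, -2.227, -0.026]
contact_force: [0.6, -0.6, 0.1]
grip_width: 29.9
```

Run:
```python
from h import *
np.set_printoptions(precision=2,suppress=True)
b=place(DISP,[[-82,-110,0]])[0]
need([b[0],b[1],21.4],268.85)
im=imaging.snapshot("scene")
crop(im,250,165,320,235,9,"pics/s22.png",a=1.3)
im=imaging.snapshot("wrist");crop(im,130,60,390,304,2.3,"pics/w22.png",a=1.2)
```

```text
t 35.27 pos [572.2 104.4  20.4] q6 -2.95 F [ 0.6 -0.6  0.1] w 29.9
  d world [-5.4  0.2  1. ]  shift now-axes [-0.    0.14 -0.02]  shift goal-axes [-0.    0.13 -0.03]  turn [ 0. -0.  0.] deg [ 1.4 -0.   0.2]
```

View pics/s22.png

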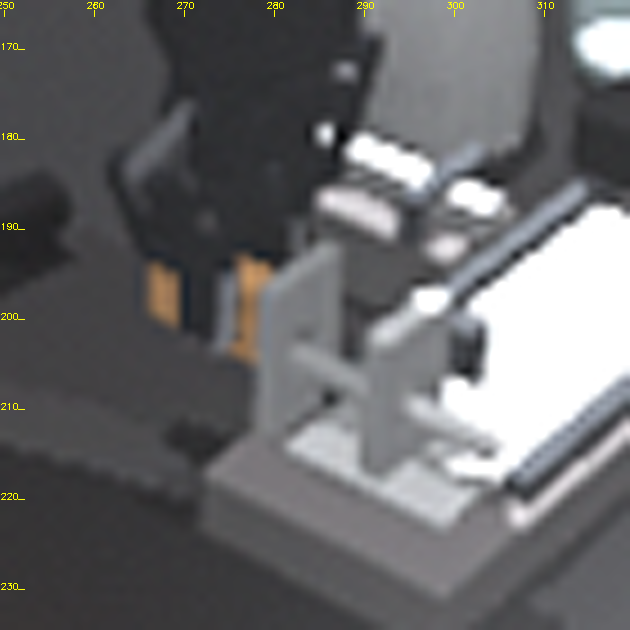

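View pics/w22.png

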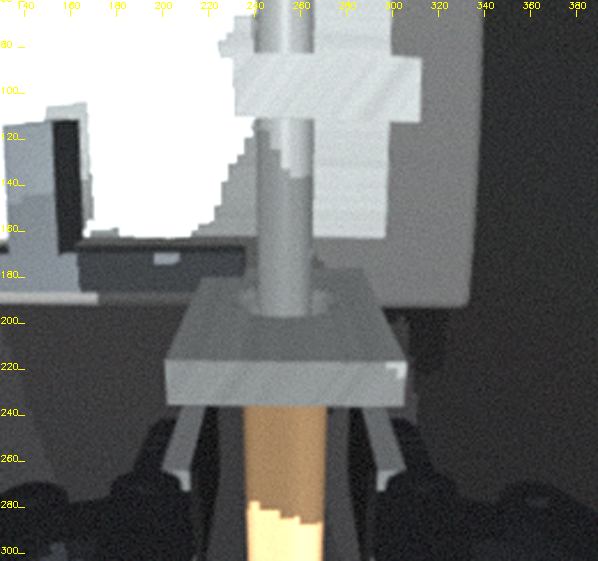

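drive_tool(targets=[[[0, 0, -0.2, 0, 0, 0], [0, 0, -0.4, 0, 0, 0], [0, 0, -0.6, 0, 0, 0], [0, 0, -0.8, 0.002, 0, 0], [0, 0, -0.8, 0.002, 0, 0], [0, 0, -0.5, 0, 0, 0], [0, 0, 0, 0, 0, 0]]])

```text
clock: 36.25
tool_pos: [575.9, 104.7, 163.5]
ee_rot: [-2.199, 2.235, -0.008]
contact_force: [0.4, -0.3, 0.0]
grip_width: 29.9
```

Run:
```python
from h import *
np.set_printoptions(precision=1,suppress=True)
st=monitor.read_state();im=imaging.snapshot("wrist");c=cam("wrist",st);np.save("w23.npy",im)
print(st["tool_pos"],st["ee_rot"])
P=place(DISP,[[-112,-102,84],[-112,-118,84],[-52,-102,84],[-52,-118,84],[43,-110,56],[-52,-130,96],[-52,-90,96],[-44,-130,96],[-44,-90,96]])
pr=proj(c,P);print(pr)
crop(im,130,60,390,304,2.3,"pics/w23.png",a=1.2,pts=pr)
im=imaging.snapshot("scene");s=cam("scene");ps=proj(s,place(DISP,[[43,-110,56],[-112,-118,50],[-112,-118,84],[-52,-118,50]]));print(ps)
crop(im,250,165,320,235,9,"pics/s23.png",a=1.3,pts=ps)
```

```text
[575.9 104.7 163.5] [-2.2  2.2 -0. ]
[[243.6 231.9]
 [260.4 232. ]
 [243.3 169.5]
 [261.2 169.6]
 [252.8  67.9]
 [275.6 172.2]
 [228.9 172. ]
 [275.8 163. ]
 [228.8 162.8]]
[[305.4 214.9]
 [266.  199.5]
 [266.1 191.2]
 [280.  206.2]]
```

View pics/w23.png

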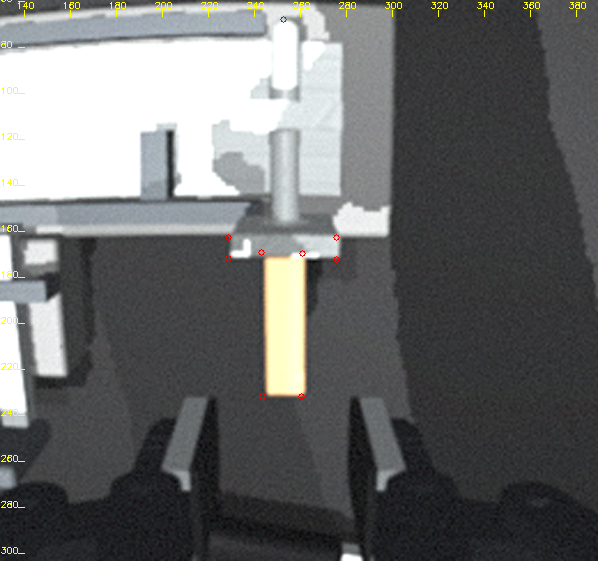

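View pics/s23.png

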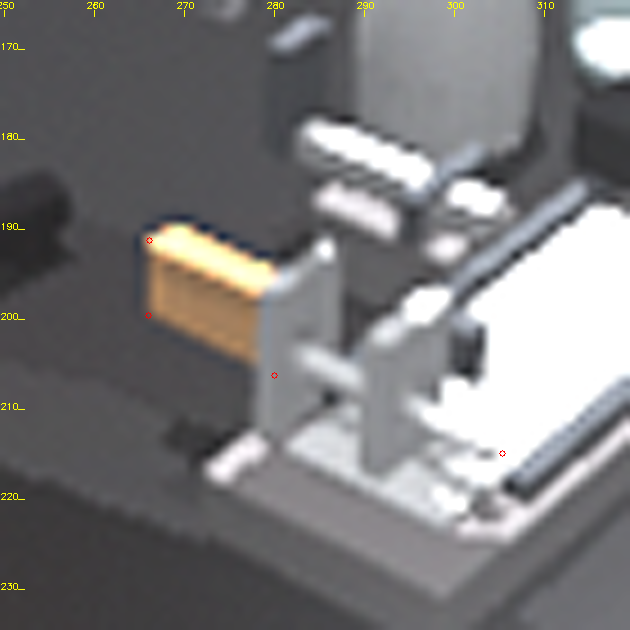

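drive_tool(targets=[[[0, 0.8, -0.5, 0, 0, 0], [0, 0.9, -0.5, 0, 0, 0], [0, 0.9, -0.5, 0, 0, 0], [0, 0.9, -0.3, 0, 0, 0], [0, 0.5, 0, 0, 0, 0], [0, 0, 0, 0, 0, 0]]])

```text
clock: 37.1
tool_pos: [405.1, 105.9, 226.4]
ee_rot: [2.195, -2.231, -0.01]
contact_force: [0.1, 0.2, -0.0]
grip_width: 30.1
```

Run:
```python
from h import *
im=imaging.snapshot("top");cv2.imwrite("pics/top9.png",cv2.resize(cv2.convertScaleAbs(im[:,:,::-1],alpha=1.2),(800,600)))
im2=imaging.snapshot("scene");cv2.imwrite("pics/scene9.png",cv2.resize(im2[:,:,::-1],(800,600)))
print(monitor.read_state()["tool_pos"],monitor.read_state()["contact_force"])
```

```text
[406.69203148 105.97355229 226.33386864] [ 0.35755608 -0.45803586  0.08868159]
```

View pics/top9.png

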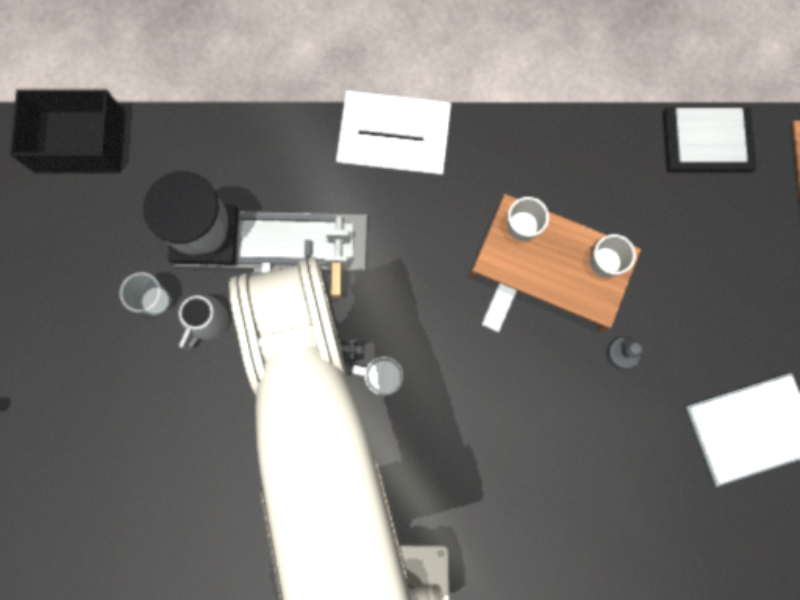

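View pics/scene9.png

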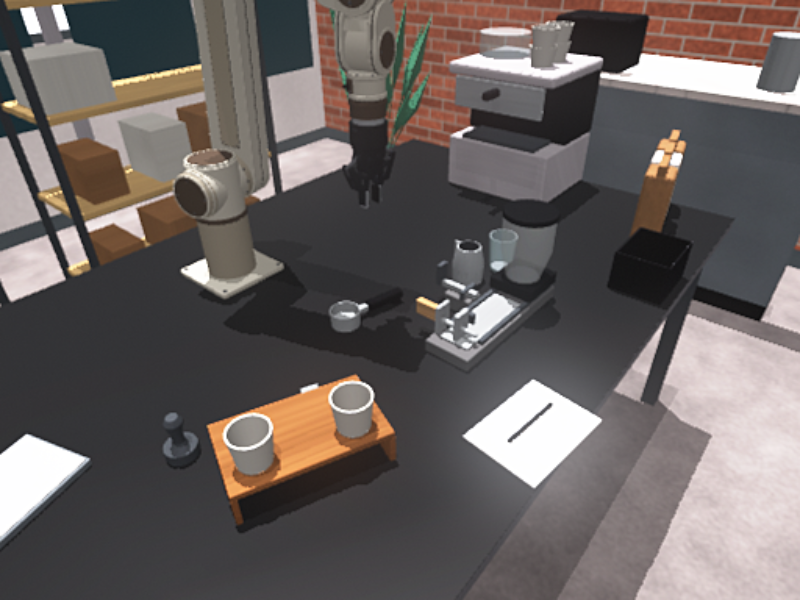

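The bystanders are all where they started. The pin is seated through both eyes, the gate is open and the bolt is back. The arm is clear and touching nothing, so I'm handing in.

Run:
```python
from rig import monitor, bot
print(bot.sign_off()); print(monitor.read_state()["clock"])
```

```text
the job is handed in; nothing more can be done
None
the job is handed in; nothing more can be done
```

The dispenser is open for service and the job was handed in at about 37 s of the 72 s allowed.

- **Bolt:** I drew it back about 35 mm, having started near 5 mm, until it met its stop at about 12 N. The wrist camera showed the tab where it should be when fully back.
- **Gate:** I slid it about 89 mm to its stop at about 11 N. In the picture the lug lines up with the bracket.
- **Pin:** I pulled it out by the shank, took it again by the handle, turned it round and pushed it through both eyes until the handle met the bracket at about 9 N, then let go.

**Last checks:** After letting go, the rear end of the handle was within about 1 mm of its fully seated place. The cameras cannot see a gap between handle and bracket directly. The scraper, cups, jug, tamper, portafilter and glass look unmoved by eye in the before and after pictures. The arm was clear and the contact force was about zero.

**What disagreed:**
- The fingers end about 38 mm short of the reported TCP. My first close on the bolt tab therefore shut above it, and I corrected for this afterwards.
- The 12 mm shank read only about 9 mm between the fingers, while the other parts read about 1 mm low.
- My first grip on the shank looked too high, so I regripped it slightly lower, where the fingers pressed lightly on the counter (about 3 N).

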